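# Pack away the rice-mould set

## Task

Put the rice-mould set away: clear the red pot-holder ring off the wooden tray into the steel bowl, then set every rice mould fully down, handle up, in the tray pocket of its own shape, and push the wooden stick down past the orange sprung jaws of the white clip stand until it sits home in both forks, about centred, with the jaws closed over it. Leave the bowl upright and do not shove or knock over the tin, jar or bottle standing around.

Things in the scene. Friction and masses are not known exactly. Their poses are not given: they have to be found in the camera images.
- mould_round: Pale blue plastic rice mould, disc 56 mm across, 16 mm thick, with a green bar handle on top centre: 36 mm along x, 14 mm across y, from 16 to 40 mm above its underside. 90 g. Origin: centre of the underside, z up. Handle up on the table at the start. Absent (None) in some starts.
- nest_round: Tray pocket for the round mould: a pale fence of that outline round a black floor, fixed in the tray. Origin: middle of the pocket, 2 mm below the floor it stands on; fence top 12 mm above the origin. Outline as the mould's plus 2.5 mm on every side; with x axes along one another the mould fits, and it fits at any turn.
- mould_square: Pale blue plastic rice mould, square 50 x 50 mm, 16 mm thick, with a green bar handle on top centre: 36 mm along x, 14 mm across y, from 16 to 40 mm above its underside. 90 g. Origin: centre of the underside, z up. Handle up on the table at the start. Absent (None) in some starts.
- nest_square: Tray pocket for the square mould: a pale fence of that outline round a black floor, fixed in the tray. Origin: middle of the pocket, 2 mm below the floor it stands on; fence top 12 mm above the origin. Outline as the mould's plus 2.5 mm on every side; with x axes along one another the mould fits, and it fits every quarter turn.
- mould_triangle: Pale blue plastic rice mould, equal-sided triangle with blunted corners; its sides lie 20 mm from the centre, its corners 36 mm, one corner along +x, 16 mm thick, with a green bar handle on top centre: 36 mm along x, 14 mm across y, from 16 to 40 mm above its underside. 90 g. Origin: centre of the underside, z up. Handle up on the table at the start. Absent (None) in some starts.
- nest_triangle: Tray pocket for the triangle mould: a pale fence of that outline round a black floor, fixed in the tray. Origin: middle of the pocket, 2 mm below the floor it stands on; fence top 12 mm above the origin. Outline as the mould's plus 2.5 mm on every side; with x axes along one another the mould fits, and it fits every third of a turn.
- mould_hexagon: Pale blue plastic rice mould, regular hexagon 50 mm across flats, flats square to x, 16 mm thick, with a green bar handle on top centre: 36 mm along x, 14 mm across y, from 16 to 40 mm above its underside. 90 g. Origin: centre of the underside, z up. Handle up on the table at the start. Absent (None) in some starts.
- nest_hexagon: Tray pocket for the hexagon mould: a pale fence of that outline round a black floor, fixed in the tray. Origin: middle of the pocket, 2 mm below the floor it stands on; fence top 12 mm above the origin. Outline as the mould's plus 2.5 mm on every side; with x axes along one another the mould fits, and it fits every sixth of a turn.
- mould_oblong: Pale blue plastic rice mould, oblong 66 mm along x by 34 mm along y, 16 mm thick, with a green bar handle on top centre: 36 mm along x, 14 mm across y, from 16 to 40 mm above its underside. 90 g. Origin: centre of the underside, z up. Handle up on the table at the start. Absent (None) in some starts.
- nest_oblong: Tray pocket for the oblong mould: a pale fence of that outline round a black floor, fixed in the tray. Origin: middle of the pocket, 2 mm below the floor it stands on; fence top 12 mm above the origin. Outline as the mould's plus 2.5 mm on every side; with x axes along one another the mould fits, and it fits every half turn.
- mould_plus: Pale blue plastic rice mould, plus sign of two crossed bars 60 x 24 mm along x and y, 16 mm thick, with a green bar handle on top centre: 36 mm along x, 14 mm across y, from 16 to 40 mm above its underside. 90 g. Origin: centre of the underside, z up. Handle up on the table at the start. Absent (None) in some starts.
- nest_plus: Tray pocket for the plus mould: a pale fence of that outline round a black floor, fixed in the tray. Origin: middle of the pocket, 2 mm below the floor it stands on; fence top 12 mm above the origin. Outline as the mould's plus 2.5 mm on every side; with x axes along one another the mould fits, and it fits every quarter turn.
- tray: Fixed brown wooden tray, 184 mm along x by 268 mm along y, with six pockets in a grid of 2 (x) by 3 (y), pitch 84 mm; which pocket is in which cell varies. Origin: centre of its underside on the table; pocket origins are 6 mm above that, the rims and ribs 18 mm.
- ring: Red silicone pot-holder ring, 96 mm outside, 68 mm hole, 12 mm high, so the rim is a band 14 mm wide to pinch across. 60 g. Origin: centre of its underside, z its axis. Lies flat on top of the tray's fences at the start.
- bowl: Loose stainless steel bowl, 160 mm across the rim, 60 mm high, 450 g, foot 72 mm across. Origin: centre of its underside.
- stick: Wooden stick, a round rod 18 mm thick and 180 mm long along its x axis, with a square grip block in the middle (50 mm long, 22 x 22 mm). 60 g. Lies on the table on the grip block, so its axis is 11 mm up. Origin: 11 mm below mid-length on the underside of the block as built (it may lie on another flat later).
- stick_mid (a point): Point on the stick's axis at mid-length; x along the stick.
- clip: Fixed white clip stand: base 160 (x) by 56 (y) by 8 mm, two forks at x = -60 and +60 mm, each 14 mm long in x; nothing but base between them. Fork slots run along x, open at the top, 26 mm wide (faces at y = -14 and +12 mm), with a V saddle below. Jaw prongs (+y) 60 mm high; plain prongs (-y) end in an outward flare 64 mm high. Origin: centre of the underside.
- clip_seat (a point): Where the middle of the stick's axis lies when seated: midway between the forks, 1 mm to -y of the stand's middle, 34 mm above its underside; x along the seated stick (either end first).
- jaw_a (a joint): Sprung orange jaw of the fork at x = -60 mm, hinged on the +y prong 54.5 mm above the underside (rad). 0: level, closing the mouth from y = +11.5 to -1.5 mm. A stick pressed straight down swings it down (to about 1.5); once the stick is on the saddle the jaw springs back to 0 above it and locks it in. Both jaws together take 5 to 10 N.
- jaw_b (a joint): The same jaw on the fork at x = +60 mm.
- spice_tin: Small spice tin, 44 mm across, 55 mm high, among the moulds; not to be disturbed. Origin: centre of the underside.
- glass_jar: Glass storage jar with a steel twist cap, 90 mm across, 120 mm high; a bystander.
- sauce_bottle: Amber sauce bottle, 56 mm across, 150 mm high; a bystander.

How it is judged:
On the way:
1. the red ring lies in the bowl (horizontal distance between ring and bowl below 0.035 m and z of ring in the frame of bowl below 0.052 m and linear speed of ring below 0.03 m/s), for 0.2 s.
At the end, for the whole second after the job is handed in: Ring in the upright bowl (35 mm of centre, below rim). Each mould level (0.1 rad) in its own pocket (8 mm), within 4 mm of the floor. Stick middle within 20 mm along, 4 mm across and in height of the seat, in line (0.08 rad), jaws back below 0.2 rad. All at rest (all of step 1 and angle between bowl's own z axis and vertical below 0.2 rad and horizontal distance between mould_round and nest_round below 0.008 m and z of mould_round in the frame of nest_round below 0.006 m and angle between each of mould_round, mould_square, mould_triangle, mould_hexagon, mould_oblong, mould_plus's own z axis and vertical below 0.1 rad and linear speed of each of mould_round, mould_square, mould_triangle, mould_hexagon, mould_oblong, mould_plus, stick below 0.03 m/s and horizontal distance between mould_square and nest_square below 0.008 m and z of mould_square in the frame of nest_square below 0.006 m and horizontal distance between mould_triangle and nest_triangle below 0.008 m and z of mould_triangle in the frame of nest_triangle below 0.006 m and horizontal distance between mould_hexagon and nest_hexagon below 0.008 m and z of mould_hexagon in the frame of nest_hexagon below 0.006 m and horizontal distance between mould_oblong and nest_oblong below 0.008 m and z of mould_oblong in the frame of nest_oblong below 0.006 m and horizontal distance between mould_plus and nest_plus below 0.008 m and z of mould_plus in the frame of nest_plus below 0.006 m and x of stick_mid in the frame of clip_seat between -0.02 and 0.02 m and y of stick_mid in the frame of clip_seat between -0.004 and 0.004 m and z of stick_mid in the frame of clip_seat between -0.004 and 0.004 m and angle between the x axis of stick and the x axis of clip_seat, either way round below 0.08 rad and value of joint each of jaw_a, jaw_b below 0.2 rad); the robot touches nothing.
It fails at once if a bystander (tin, jar, bottle) is shoved more than 40 mm or knocked over (distance of any of spice_tin, glass_jar, sauce_bottle from where it was at the start of the episode above 0.04 m or angle between any of spice_tin, glass_jar, sauce_bottle's own z axis and vertical above 0.6 rad).
Of mould_round, mould_square, mould_triangle, mould_hexagon, mould_oblong, mould_plus only 4 to 6 are there at a start; the rules pass over those that are not, and their reading is None.
At some moment in a run one of mould_round, mould_square, mould_triangle, mould_hexagon, mould_oblong, mould_plus, ring may be knocked a few centimetres aside while the robot is not near it.
It also fails if it takes over 210 s, if anything falls off the work surface, if the arm or the gripper's body presses on something with over 40 N, if the wrist force passes 120 N, or if a joint passes its speed limit or range.

## Robot

A 6-joint arm with a two-finger parallel gripper is mounted at the origin on the work surface. World frame = base frame: x ahead of the robot, y to its left, z up, the work surface at z = 0. Lengths are in m, angles in rad, forces in N, time in s.
With the tool pointing down it reaches from about 0.35 to 0.975 m from the base axis. Payload 17.4 kg.
Tool frame: the origin (TCP) lies midway between the tips of the shut fingers; the grasp point (between the pads) lies 19 mm behind it; x points along the fingers, z is the direction in which the jaws open and shut, and the axes are right-handed (so a half turn about x gives the same grasp; the last joint's range is limited). The gripper opens to 85 mm and grips with 20 to 120 N. Pads are 22 mm wide; open, the fingers measure 114 mm over their backs; the gripper's body (76 mm by 85 mm) begins 54 mm behind the grasp point. The pads swing forward as they close: fully open they stand 13 mm farther back than shut.
Start: joints at [-1.196, 0.116, 1.442, -0, 1.584, -0.038], TCP at [0.271, -0.618, 0.231] pointing down, gripper open.
Joint ranges: [-2.83, 2.83], [-0.83, 2.19], [0.07, 2.5], [-1.14, 4.28], [0.01, 3], [-2.97, 2.97]. Speed limits (rad/s): [1.89, 1.89, 2.22, 3.14, 3.14, 3.14].

## Interface

Orientations are given as a rotation vector (axis times angle).
In Python, from plant import robot gives the robot as it stands.
- The arm moves only by the tool drive_tool, never from a script. Its argument "moves" is a list of rows, each a list of 7 numbers: the shift along the tool's x, y, z normalised to -1 to 1, where 1 is 0.4 m, then the turn, a rotation vector about the tool's x, y, z normalised to -1 to 1, where 1 is pi/2 rad, then the opening, from -1 (shut) to 1 (fully open). In form: [[x, y, z, wx, wy, wz, fingers], ...]. A call has 1 to 5 rows; each row is the pose to reach, as a shift and turn from the pose commanded when the call began, along the tool's axes at that moment; what a row does not reach only later rows make up. A row lasts 1/8 s, in which the tool goes at most 62.5 mm and 10.7 degrees, less where a joint would pass 70% of its speed; a pose out of reach is approached as far as the arm can. A call with a number of a shift or a turn outside -1 to 1 is refused whole. A call with a gripper value outside its range is refused whole. The fingers move at their own pace and stop on an object; "newtons" is the grip in N (left out, the last holds). Time passes only in rows, so rows that repeat a pose let the fingers close. It gives the time, the measured TCP pose, the force and the opening at its end, in the units of the state.
- robot.state(): the state, without advancing time (a new reading comes with each control period).
- robot.camera(name): name is "side" or "top" or "wrist"; returns the picture (400x640x3 uint8, red, green, blue); there is no depth.
- robot.camera_info(name): a dict with "K" (3x3 intrinsics, pixels), "k1" (the pictures are not rectified: a ray, as slopes to the right and down, at radius r is drawn at 1 + k1 r^2 times it, then the intrinsics apply), "R" (3x3) and "t" (3): a world point X has camera coordinates R X + t; the wrist camera has in their place "mount" (4x4, takes a point from camera to tool coordinates, whose origin is the TCP and whose axes are the tool frame's). Camera axes: x right, y down, z forward; pixel columns grow to the right and rows downward; lengths in m; the calibration is good to about 2 mm. A picture is of the moment at which its call begins: read the wrist's pose just before it. camera_info takes no time and is no camera call.
- robot.close_job(): hands the job in, once; it reports no verdict.
The state is a dict: "t": time; "joint_positions": joint angles; "qvel": joint speeds; "joint_efforts": joint torques, N m; "tcp_pos": TCP position; "ee_rot": TCP orientation; "ft_force": force on the tool from outside, world axes, zero at the start; "moment": the same for the moment, N m; "width": finger opening in m.
Only numpy, scipy, OpenCV 4.12 (cv2) and the standard library are available. Lean on these libraries where they do the work, as an engineer would, in place of code of your own. Each camera call takes 0.05 s, during which the arm holds its last target.

## Working session

There is one attempt and no reset: what is moved stays moved. The work goes in short steps, Python scripts to look and compute and a tool call to move; the robot and the scene stay as the last step left them, time stands still between calls to the robot, and variables do not carry over. Pictures are saved under pics/ and viewed, and the job is handed in when it is done.

Besides the shell and the picture viewer there is one more tool, called after "Request:" as name([rows], argument=value, ...), one row to a line, values as JSON. drive_tool: Moves the arm, as the interface text tells. Its arguments: {"type":"object","properties":{"moves":{"type":"array"},"newtons":{"type":"number"}},"required":["moves"]}

```bash
ls; mkdir -p pics; python3 - <<'E'
from plant import robot
import cv2,numpy as np
print(robot.state())
for n in ["side","top","wrist"]:
    print(n,robot.camera_info(n))
    cv2.imwrite(f"pics/{n}0.png",robot.camera(n)[:,:,::-1])
E
```

```text
pics
{'t': 0.0, 'joint_positions': array([-1.19578945e+00,  1.16499221e-01,  1.44226799e+00, -1.35802575e-05,
        1.58396878e+00, -3.78056605e-02]), 'qvel': array([ 0.0006697 , -0.00152284, -0.00021796,  0.00162565,  0.00017984,
        0.00063473]), 'joint_efforts': array([-5.82831795e-03, -7.32022834e+01, -6.32501864e+01, -2.64121682e-04,
        6.46188593e-03, -2.97189047e-05]), 'tcp_pos': array([ 0.27071954, -0.61813505,  0.23055155]), 'ee_rot': array([ 0.90062918,  1.37763581, -0.89955953]), 'ft_force': array([ 0.16932913, -0.11959559,  0.81497346]), 'moment': array([-0.03285829,  0.03811997, -0.01338216]), 'width': 0.08533189199126115}
side {'K': array([[411.13677975,   0.        , 318.73831303],
       [  0.        , 411.13677975, 195.91108687],
       [  0.        ,   0.        ,   1.        ]]), 'k1': -0.0272725390127911, 'R': array([[ 0.99032675, -0.13856741,  0.00721097],
       [-0.09435662, -0.71063886, -0.697201  ],
       [ 0.10173373,  0.6897764 , -0.71683943]]), 't': array([-0.5661296 ,  0.13392609,  1.07399699])}
top {'K': array([[366.51686113,   0.        , 31
[... 191 characters left out ...]
9087],
       [-0.991278  , -0.02949673, -0.12844407],
       [ 0.12883058, -0.0115919 , -0.99159887]]), 't': array([0.02382608, 0.58228807, 1.01750407])}
wrist {'K': array([[293.2786161 ,   0.        , 321.54396899],
       [  0.        , 293.2786161 , 203.42892458],
       [  0.        ,   0.        ,   1.        ]]), 'k1': -0.03265749712428411, 'mount': array([[ 5.37834540e-04, -2.61042748e-01,  9.65327092e-01,
        -1.41570762e-01],
       [ 5.29310839e-04, -9.65327022e-01, -2.61043024e-01,
         6.52318182e-02],
       [ 9.99999715e-01,  6.51356048e-04, -3.81013459e-04,
         1.38693027e-05],
       [ 0.00000000e+00,  0.00000000e+00,  0.00000000e+00,
         1.00000000e+00]])}
```

View pics/top0.png

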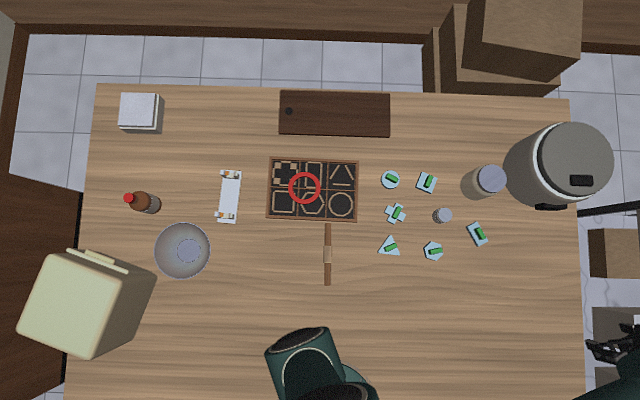

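View pics/side0.png

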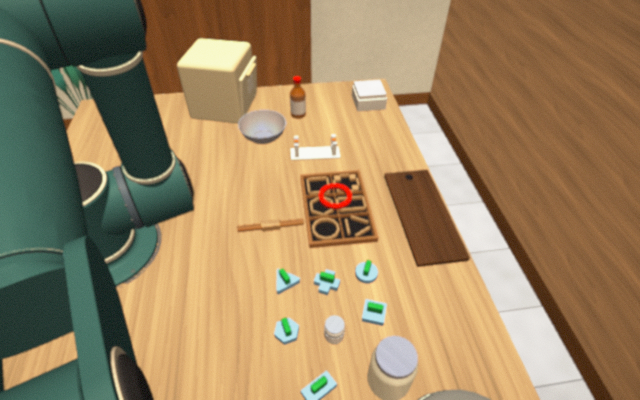

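View pics/wrist0.png

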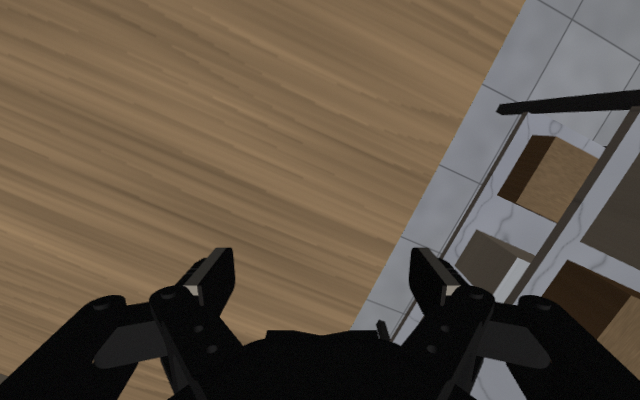

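```bash
cat > h.py <<'E'
from plant import robot
import cv2,numpy as np
from scipy.spatial.transform import Rotation as Rn
def cam(name):
    s=robot.state(); im=robot.camera(name); i=robot.camera_info(name)
    if name=='wrist':
        M=np.eye(4);M[:3,:3]=Rn.from_rotvec(s['ee_rot']).as_matrix();M[:3,3]=s['tcp_pos']
        M=M@i['mount'];Rwc=M[:3,:3];o=M[:3,3]
    else:
        Rwc=i['R'].T;o=-Rwc@i['t']
    return im,dict(K=i['K'],k1=i['k1'],R=Rwc,o=o)
def rays(c,px):
    px=np.atleast_2d(px).astype(float)
    d=cv2.undistortPoints(px.reshape(-1,1,2),c['K'],np.array([c['k1'],0,0,0.])).reshape(-1,2)
    return np.c_[d,np.ones(len(d))]@c['R'].T
def onz(c,px,z):
    v=rays(c,px);return (c['o']+v*((z-c['o'][2])/v[:,2])[:,None])[:,:2]
def proj(c,X):
    q=(np.atleast_2d(X)-c['o'])@c['R'];q=q[:,:2]/q[:,2:]
    r2=(q**2).sum(1,keepdims=True);q=q*(1+c['k1']*r2)
    return q@c['K'][:2,:2].T+c['K'][:2,2]
def rect(c,mask_contour,z):
    p=onz(c,mask_contour.reshape(-1,2),z).astype(np.float32)
    (ctr,wh,a)=cv2.minAreaRect((p*1000))
    a=np.deg2rad(a)
    if wh[0]<wh[1]: a+=np.pi/2; wh=wh[::-1]
    return np.array(ctr)/1000,np.array(wh),(a+np.pi/2)%np.pi-np.pi/2
def cons(m,amin):
    cs,_=cv2.findContours(m.astype(np.uint8),cv2.RETR_EXTERNAL,cv2.CHAIN_APPROX_NONE)
    return [k for k in cs if cv2.contourArea(k)>=amin]
def hsv(im): return cv2.cvtColor(im,cv2.COLOR_RGB2HSV)
def green(im):
    h=hsv(im);return cv2.inRange(h,(50,120,50),(75,255,255))
def blue(im):
    h=hsv(im);return cv2.inRange(h,(85,25,120),(105,140,255))
def red(im):
    h=hsv(im);return cv2.inRange(h,(0,150,90),(6,255,255))|cv2.inRange(h,(174,150,90),(180,255,255))
def centroid(c,m,z):
    ys,xs=np.nonzero(m);return onz(c,np.c_[xs,ys],z).mean(0)
def save(im,n,box=None,k=1):
    if box: im=im[box[1]:box[3],box[0]:box[2]]
    cv2.imwrite('pics/'+n,cv2.resize(im[:,:,::-1],None,fx=k,fy=k,interpolation=cv2.INTER_CUBIC))
E
python3 - <<'E'
from h import *
for n in ['top','side']:
    im,c=cam(n)
    g=green(im)
    print(n,'cam',c['o'])
    for k in cons(g,20):
        if n=='side' and k[:,0,0].mean()<260: continue
        print('handle px',k.reshape(-1,2).mean(0).round(),rect(c,k,.04))
    r=red(im)
    for k in cons(r,60): print('red',k.reshape(-1,2).mean(0).round(),rect(c,k,.03))
    if n=='top':
        save(im,'tray1.png',(260,150,365,230),7)
        save(im,'clip1.png',(110,150,340,290),3.4)
        save(im,'moulds1.png',(370,150,510,280),5)
E
```

```text
top cam [0.4454623  0.05278451 1.08338301]
handle px [436. 250.] (array([ 0.45642563, -0.29571002]), array([33.86701202, 10.90140724]), np.float64(-1.3072939972814526))
handle px [390. 247.] (array([ 0.46281418, -0.16633134]), array([33.54644012, 11.96267509]), np.float64(-1.1335233520097847))
handle px [480. 233.] (array([ 0.50958356, -0.42653952]), array([33.21256256, 12.23049355]), np.float64(0.5132167416942477))
handle px [396. 212.] (array([ 0.56307306, -0.18344676]), array([32.70606232, 12.8054657 ]), np.float64(-0.4581028559616529))
handle px [429. 181.] (array([ 0.65782281, -0.27779761]), array([33.60777283, 12.39493465]), np.float64(-0.3831677613153852))
handle px [392. 177.] (array([ 0.66416766, -0.16971376]), array([33.78629303, 12.62801838]), np.float64(1.070655339868288))
red [128. 197.] (array([0.58415125, 0.59619635]), array([26.13665199, 25.76385117]), np.float64(-0.7226135414875849))
red [304. 187.] (array([0.6282879 , 0.08494217]), array([93.3175354 , 91.61956024]), np.float64(-1.5399201322980334))
side cam [ 0.46402838 -0.7240918   0.86733914]
handle px [319. 384.]
[... 153 characters left out ...]
532416]), array([38.89421082, 12.45487785]), np.float64(-1.320488296007114))
handle px [375. 307.] (array([ 0.65727161, -0.28711621]), array([32.65512848, 20.45090294]), np.float64(-0.38553850731777395))
handle px [327. 277.] (array([ 0.56287347, -0.19384711]), array([32.35455322, 20.69553757]), np.float64(-0.42314061085498356))
handle px [284. 276.] (array([ 0.46446017, -0.17708252]), array([40.40275574, 13.34816742]), np.float64(-1.146150930055477))
handle px [367. 267.] (array([ 0.66287543, -0.18021579]), array([40.33839035, 11.36490536]), np.float64(1.0829327788096625))
red [335. 195.] (array([0.62938245, 0.07782513]), array([104.47805786,  97.44827271]), np.float64(-1.5598964391362848))
```

View pics/tray1.png

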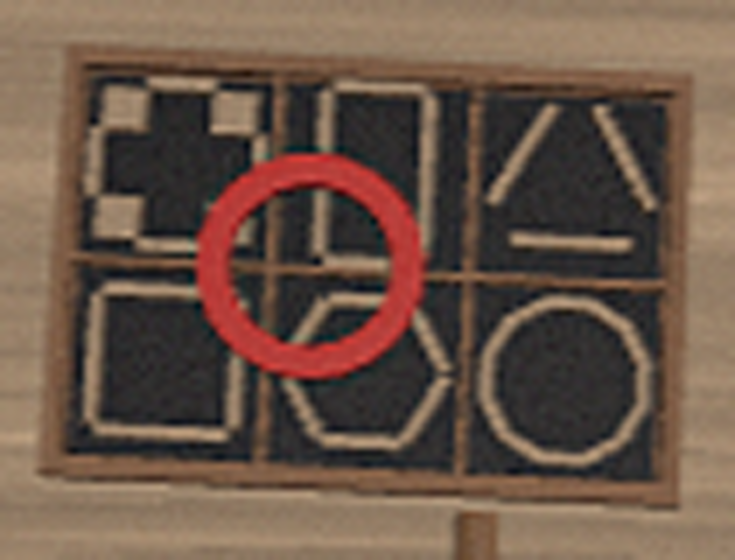

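View pics/moulds1.png

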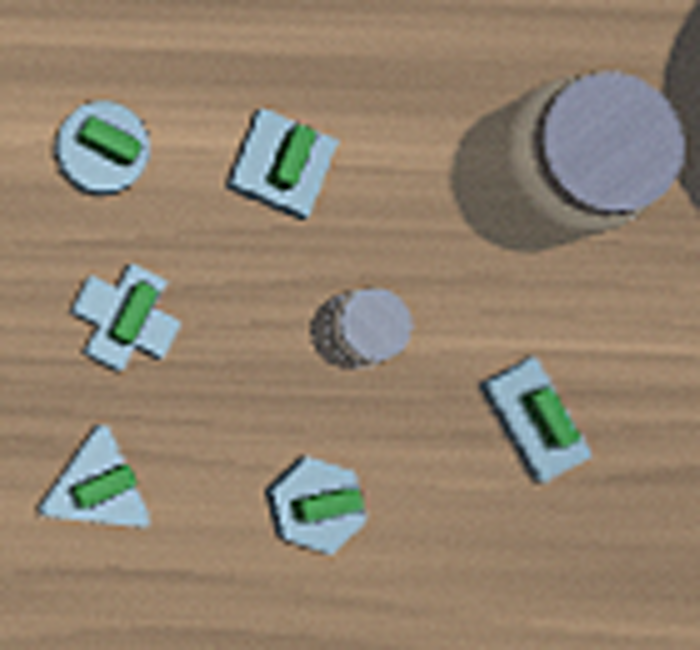

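View pics/clip1.png

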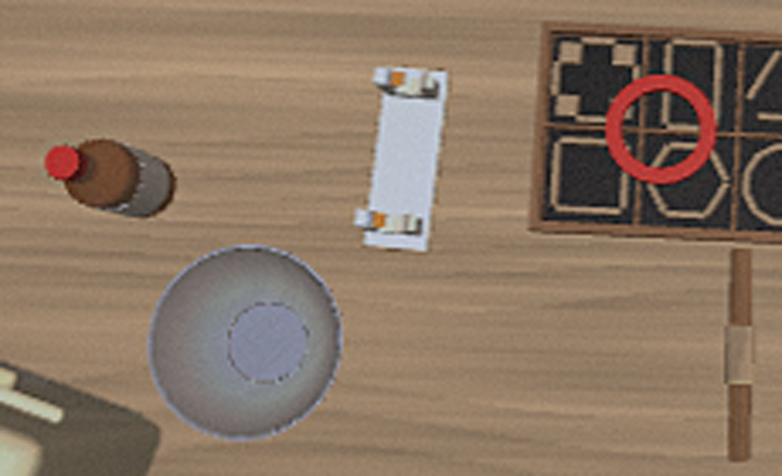

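```bash
cat >> h.py <<'E'
def yaw(s): 
    R=Rn.from_rotvec(s['ee_rot']).as_matrix(); return np.arctan2(R[1,2],R[0,2]),R
def go(p,yw=None,nearest=True):
    """row numbers taking present pose to tool-down pose with TCP p, jaw axis (tool z) at yaw yw (mod pi)"""
    s=robot.state();y0,R=yaw(s)
    if yw is None: yw=y0
    d=(yw-y0+np.pi/2)%np.pi-np.pi/2
    yw=y0+d
    z=np.array([np.cos(yw),np.sin(yw),0]);x=np.array([0,0,-1.]);T=np.c_[x,np.cross(z,x),z]
    sh=R.T@(np.array(p)-s['tcp_pos'])/0.4
    w=Rn.from_matrix(R.T@T).as_rotvec()/(np.pi/2)
    D=np.linalg.norm(sh)*.4
    print('t %.2f'%s['t'],'tcp',s['tcp_pos'].round(4),'yaw %.3f->%.3f'%(y0,yw),'q1 %.2f q6 %.2f'%(s['joint_positions'][0],s['joint_positions'][5]),'w',round(s['width'],4))
    print('SHIFT',sh.round(4),'TURN',w.round(4),'rows',round(max(D/.0625,np.linalg.norm(w)*90/10.7),1))
E
python3 - <<'E'
from h import *
go([.4,-.05,.3])
s=robot.state();print(yaw(s)[1].round(3))
im,c=cam('top')
# bowl rim: bluish-grey; use Hough on crop
g=cv2.medianBlur(cv2.cvtColor(im,cv2.COLOR_RGB2GRAY),3)
e=cv2.HoughCircles(g[210:290,140:225],cv2.HOUGH_GRADIENT,1,50,param1=80,param2=12,minRadius=24,maxRadius=31);print(e)
for q in e[0][:2]:
    u,v,r=q+[140,210,0]; th=np.linspace(0,6.28,60); print(onz(c,np.c_[u+r*np.cos(th),v+r*np.sin(th)],.06).mean(0), onz(c,[[u-r,v],[u+r,v]],.06))
# tray outer corners (from zoom/7)
cor=np.array([[68,45],[692,75],[680,505],[40,475]])/7+[260,150]
P=onz(c,cor,.018);print(P, P.mean(0))
for a,b in((1,0),(2,3)): d=P[b]-P[a];print(np.linalg.norm(d),np.arctan2(d[1],d[0])-np.pi/2)
for a,b in((3,0),(2,1)): d=P[b]-P[a];print(np.linalg.norm(d),np.arctan2(d[1],d[0]))
# pockets: dark floor interior centroid
E
```

```text
t 0.25 tcp [ 0.2708 -0.6182  0.231 ] yaw -1.158->-1.158 q1 -1.20 q6 -0.04 w 0.0854
SHIFT [-0.1719  0.8659 -1.1717] TURN [-0.     -0.0003 -0.    ] rows 9.4
[[-0.     0.916  0.401]
 [ 0.     0.401 -0.916]
 [-1.     0.    -0.001]]
[[[41.5 40.5 27.7]]]
[0.43636024 0.41597381] [[0.4336083  0.49411843]
 [0.43835541 0.34031789]]
[[ 0.72084035  0.19042114]
 [ 0.71613512 -0.07555192]
 [ 0.5323835  -0.07301266]
 [ 0.53714823  0.19373952]] [0.6266268  0.05889902]
0.2660146848194523 -0.017688775753180064
0.26679473434365936 -0.017860081677899098
0.18372209777526985 -0.0180629178635349
0.1837691650535768 -0.013818108910207787
```

Request:
drive_tool([
  [-0.05, 0.9, -0.81, -0.737, 0, 0, 0],
  [-0.05, 0.9, -0.81, -0.737, 0, 0, 0],
  [-0.05, 0.9, -0.81, -0.737, 0, 0, 0],
  [-0.05, 0.9, -0.81, -0.737, 0, 0, 0],
  [-0.05, 0.9, -0.81, -0.737, 0, 0, 0],
], newtons=30)

```text
t: 0.92
tcp_pos: [0.4, -0.332, 0.2444]
ee_rot: [0.168, 1.564, -0.169]
ft_force: [0.9, -0.3, 0.3]
width: 0.0426
```

```bash
python3 -c "
from h import *
go([.587,.085,.25],0)"
```

```text
t 0.93 tcp [ 0.4    -0.332   0.2444] yaw -0.215->0.000 q1 -0.74 q6 -0.53 w 0.0426
SHIFT [-0.014   1.1182  0.2347] TURN [-1.367e-01  3.000e-04  1.000e-04] rows 7.3
```

Request:
drive_tool([
  [-0.014, 1.0, 0.21, -0.137, 0, 0, 0],
  [-0.014, 1.0, 0.21, -0.137, 0, 0, 0],
  [-0.014, 1.0, 0.21, -0.137, 0, 0, 0],
  [-0.014, 1.0, 0.21, -0.137, 0, 0, 0],
  [-0.014, 1.0, 0.21, -0.137, 0, 0, 0],
])

```text
t: 1.55
tcp_pos: [0.5296, -0.0475, 0.2488]
ee_rot: [0.004, 1.57, -0.004]
ft_force: [0.5, -0.4, -0.3]
width: 0.0426
```

Request:
drive_tool([
  [0, 0.34, 0.1, 0, 0, 0, 0],
  [0, 0.34, 0.1, 0, 0, 0, 0],
  [0, 0.34, 0.1, 0, 0, 0, 0],
  [0, 0.34, 0.1, 0, 0, 0, 0],
])

```text
t: 2.05
tcp_pos: [0.5698, 0.0868, 0.2482]
ee_rot: [0.003, 1.571, -0.003]
ft_force: [0.3, -0.2, 0.3]
width: 0.0425
```

```bash
python3 -c "
from h import *
im,c=cam('wrist');save(im,'w1.png');go([.587,.085,.25],0)
for k in cons(red(im),200): print(rect(c,k,.03),k.reshape(-1,2).mean(0))
im,c=cam('top')
for k in cons(red(im),200): print(rect(c,k,.03),k.reshape(-1,2).mean(0))
"
```

```text
t 2.10 tcp [0.5697 0.0858 0.2484] yaw -0.005->0.000 q1 0.11 q6 0.11 w 0.0427
SHIFT [-0.0041 -0.0018  0.0432] TURN [-0.0031 -0.0002  0.0002] rows 0.3
(array([0.62761237, 0.08509355]), array([93.86351013, 93.44808197]), np.float64(-0.0008322378406493414)) [368.18224299 179.14018692]
```

View pics/w1.png

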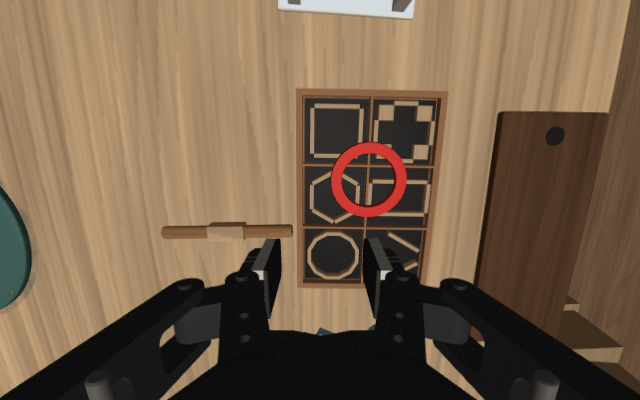

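Request:
drive_tool([
  [0.2, -0.002, 0.043, 0, 0, 0, 0],
  [0.4, -0.002, 0.043, 0, 0, 0, 0],
  [0.5, -0.002, 0.043, 0, 0, 0, 0],
  [0.566, -0.002, 0.043, 0, 0, 0, 0],
  [0.566, -0.002, 0.043, 0, 0, 0, -0.5],
])

```text
t: 2.78
tcp_pos: [0.5863, 0.0835, 0.0203]
ee_rot: [0.005, 1.573, -0.006]
ft_force: [-0.9, 0.2, -0.1]
width: 0.0258
```

Request:
drive_tool([
  [0, 0, 0, 0, 0, 0, -1],
  [0, 0, 0, 0, 0, 0, -1],
  [0, 0, 0, 0, 0, 0, -1],
  [0, 0, 0, 0, 0, 0, -1],
])

```text
t: 3.28
tcp_pos: [0.5871, 0.0853, 0.0223]
ee_rot: [0.004, 1.571, -0.004]
ft_force: [-0.6, -0.1, -0.1]
width: 0.0135
```

Request:
drive_tool([
  [-0.1, 0, 0, 0, 0, 0, -1],
  [-0.2, 0, 0, 0, 0, 0, -1],
  [-0.3, 0, 0, 0, 0, 0, -1],
])

```text
t: 3.65
tcp_pos: [0.5869, 0.0854, 0.1435]
ee_rot: [0.004, 1.571, -0.004]
ft_force: [1.3, 0.4, -0.7]
width: 0.0137
```

```bash
python3 -c "
from h import *
im,c=cam('wrist');save(im,'w2.png');
s=robot.state();z=s['tcp_pos'][2]
for k in cons(red(im),200): print(rect(c,k,z-.019+.028),k.reshape(-1,2).mean(0))
go([.436,.416,.2])
"
```

```text
(array([0.6229516 , 0.09691187]), array([88.62319946, 74.37871552]), np.float64(0.16586961223913477)) [398.83381503 233.76300578]
t 3.70 tcp [0.5886 0.0856 0.1495] yaw -0.005->-0.005 q1 0.10 q6 0.11 w 0.0136
SHIFT [-0.1283  0.8241 -0.3848] TURN [ 0.      0.0041 -0.0004] rows 5.9
```

View pics/w2.png

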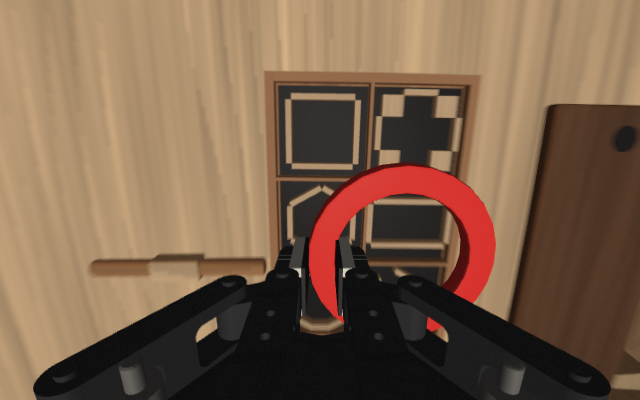

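Request:
drive_tool([
  [0, 0.826, -0.483, 0, 0, 0, -1],
  [0, 0.826, -0.483, 0, 0, 0, -1],
  [0, 0.826, -0.483, 0, 0, 0, -1],
  [0, 0.826, -0.483, 0, 0, 0, -1],
  [0, 0.826, -0.483, 0, 0, 0, -1],
])

```text
t: 4.32
tcp_pos: [0.4294, 0.3576, 0.1422]
ee_rot: [0.004, 1.57, -0.004]
ft_force: [0.8, 0.9, -1.0]
width: 0.0134
```

```bash
python3 -c "
from h import *
go([.395,.416,.14],0)
go([.395,.416,.063],0)
"
```

```text
t 4.33 tcp [0.4294 0.3576 0.1422] yaw -0.005->0.000 q1 0.65 q6 0.65 w 0.0134
SHIFT [ 0.0056  0.1456 -0.0868] TURN [-0.0033  0.0003 -0.0002] rows 1.1
t 4.33 tcp [0.4294 0.3576 0.1422] yaw -0.005->0.000 q1 0.65 q6 0.65 w 0.0134
SHIFT [ 0.1981  0.1455 -0.0869] TURN [-0.0033  0.0003 -0.0002] rows 1.7
```

Request:
drive_tool([
  [0, 0.146, -0.087, 0, 0, 0, -1],
  [0, 0.146, -0.087, 0, 0, 0, -1],
  [0, 0.146, -0.087, 0, 0, 0, -1],
])

```text
t: 4.7
tcp_pos: [0.396, 0.4146, 0.1419]
ee_rot: [0.003, 1.571, -0.004]
ft_force: [0.4, -0.4, -0.5]
width: 0.0134
```

```bash
python3 -c "
from h import *
im,c=cam('wrist');save(im,'w3.png');im,c=cam('top');save(im,'t3.png',(110,180,250,300),5)
go([.395,.416,.063],0)
"
```

```text
t 4.80 tcp [0.3968 0.4138 0.1421] yaw -0.006->0.000 q1 0.76 q6 0.77 w 0.0132
SHIFT [ 0.1976  0.0056 -0.0046] TURN [-0.0039  0.0001  0.0001] rows 1.3
```

View pics/w3.png

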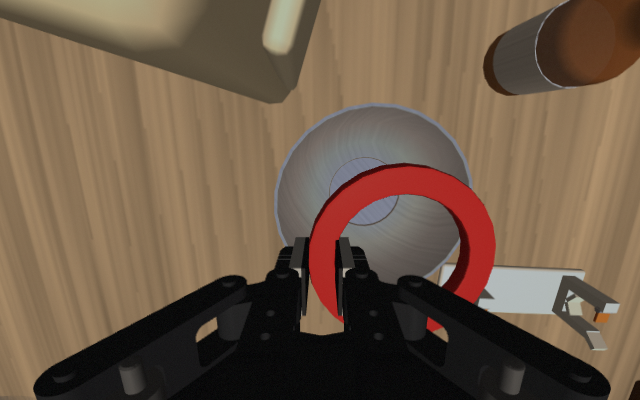

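View pics/t3.png

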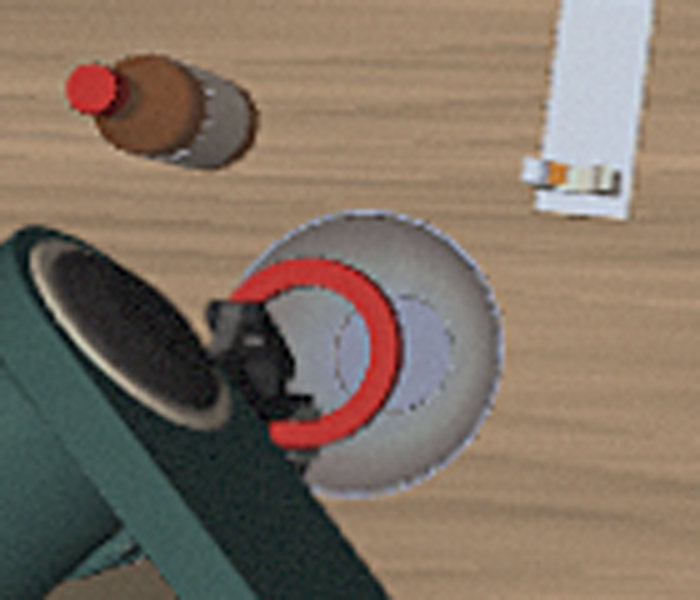

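```bash
python3 -c "
from h import *
im,c=cam('wrist')
p=onz(c,[[276,200],[470,185],[378,104],[290,150],[455,145]],.06);print(p)
A=np.c_[2*p,np.ones(5)];x=np.linalg.lstsq(A,(p**2).sum(1),rcond=None)[0];print(x[:2],np.sqrt(x[2]+x[0]**2+x[1]**2))
"
```

```text
[[0.36033381 0.42203641]
 [0.51253033 0.43334798]
 [0.43765687 0.49366526]
 [0.37265943 0.46088694]
 [0.49723838 0.46418671]]
[0.43680637 0.41676412] 0.07715190790699936
```

Bowl centre agrees (0.437, 0.417). Lower and release.

Request:
drive_tool([
  [0.1, 0.006, -0.002, 0, 0, 0, -1],
  [0.2, 0.006, -0.002, 0, 0, 0, -1],
  [0.2, 0.006, -0.002, 0, 0, 0, -1],
  [0.2, 0.006, -0.002, 0, 0, 0, -0.5],
  [0.2, 0.006, -0.002, 0, 0, 0, -0.5],
])

```text
t: 5.48
tcp_pos: [0.3963, 0.4174, 0.0642]
ee_rot: [0.006, 1.569, -0.003]
ft_force: [0.7, -0.2, 1.4]
width: 0.0213
```

Request:
drive_tool([
  [0, 0, 0, 0, 0, 0, -0.5],
  [-0.1, 0, 0, 0, 0, 0, -0.5],
  [-0.2, 0, 0, 0, 0, 0, -0.5],
  [-0.3, 0, 0, 0, 0, 0, -0.5],
])

```text
t: 5.98
tcp_pos: [0.3954, 0.417, 0.1841]
ee_rot: [0.005, 1.57, -0.004]
ft_force: [0.3, -0.1, 0.2]
width: 0.0214
```

```bash
python3 -c "
from h import *
im,c=cam('wrist');save(im,'w4.png')
for k in cons(red(im),300): print(rect(c,k,.04),k.reshape(-1,2).mean(0))
go([.6,.06,.28],0)
"
```

```text
(array([0.43472467, 0.42162573]), array([89.3611908 , 88.91532898]), np.float64(1.562206833331064)) [361.29482072 186.11952191]
(array([0.66950708, 0.56555414]), array([41.17322922, 32.9897995 ]), np.float64(-1.3441130981686662)) [625.12121212  31.37878788]
t 6.03 tcp [0.3965 0.418  0.19  ] yaw -0.005->-0.000 q1 0.77 q6 0.77 w 0.0211
SHIFT [-0.2268 -0.8912  0.5146] TURN [-0.0033  0.0033 -0.0032] rows 6.7
```

View pics/w4.png

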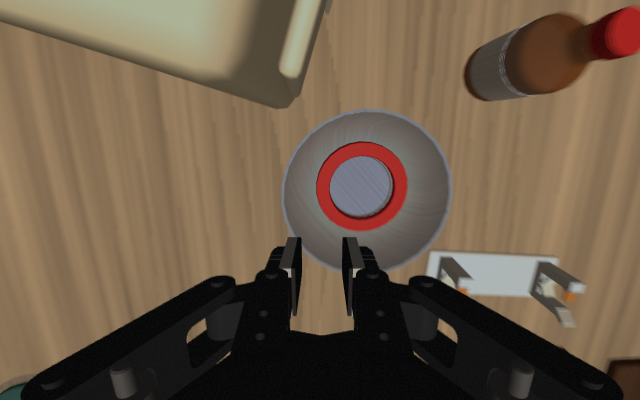

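Request:
drive_tool([
  [-0.2, -0.95, 0.43, 0, 0, 0, -0.3],
  [-0.2, -0.95, 0.43, 0, 0, 0, -0.3],
  [-0.2, -0.95, 0.43, 0, 0, 0, -0.3],
  [-0.2, -0.95, 0.43, 0, 0, 0, -0.3],
  [-0.2, -0.95, 0.43, 0, 0, 0, -0.3],
])

```text
t: 6.65
tcp_pos: [0.521, 0.1348, 0.242]
ee_rot: [0.004, 1.569, -0.004]
ft_force: [0.5, 0.6, -0.6]
width: 0.0297
```

Request:
drive_tool([
  [-0.1, -0.4, 0.2, 0, 0, 0, -0.3],
  [-0.1, -0.4, 0.2, 0, 0, 0, -0.3],
  [-0.1, -0.4, 0.2, 0, 0, 0, -0.3],
  [-0.1, -0.4, 0.2, 0, 0, 0, -0.3],
])

```text
t: 7.15
tcp_pos: [0.6008, -0.0269, 0.2817]
ee_rot: [0.007, 1.57, -0.007]
ft_force: [-0.5, -0.1, -0.8]
width: 0.0298
```

```bash
python3 -c "
from h import *
im,c=cam('wrist');save(im,'w5.png');np.savez('w5.npz',im=im,**c)
go([.6,-.03,.3],0)
"
```

```text
t 7.20 tcp [ 0.6001 -0.0251  0.2812] yaw -0.008->0.000 q1 -0.08 q6 -0.08 w 0.0298
SHIFT [-0.0469 -0.0121 -0.0001] TURN [-0.0049  0.0002 -0.    ] rows 0.3
```

View pics/w5.png

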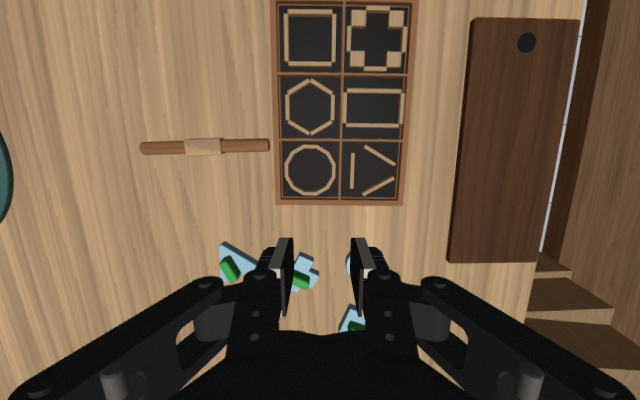

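```bash
cat > tray.py <<'E'
from h import *
d=np.load('w5.npz');im=d['im'];c={k:d[k] for k in('K','k1','R','o')};c['k1']=float(c['k1'])
h=hsv(im);roi=np.zeros(im.shape[:2],np.uint8);roi[2:200,280:412]=255
m=cv2.inRange(h,(8,40,150),(25,140,255))&roi
save(np.dstack([m]*3)[:210,260:430],'fm.png',None,4)
c0=np.array([.627,.059]);
for n,(i,j) in dict(square=(-1,1),plus=(1,1),hexagon=(-1,0),oblong=(1,0),round=(-1,-1),triangle=(1,-1)).items():
    p=c0+[i*.042,j*.084]
    q=np.array([proj(c,np.r_[p+np.array(o),.018])[0] for o in((-.038,-.038),(.038,.038),(-.038,.038),(.038,-.038))])
    u0,v0=q.min(0).astype(int);u1,v1=q.max(0).astype(int)
    mm=np.zeros_like(m);mm[max(v0,0):v1,u0:u1]=m[max(v0,0):v1,u0:u1]
    ys,xs=np.nonzero(mm)
    P=onz(c,np.c_[xs,ys],.018)
    r=cv2.minAreaRect((P*1000).astype(np.float32))
    print(n,r,'hull/ext',P.min(0).round(4),P.max(0).round(4))
E
python3 tray.py
```

```text
square ((586.7743530273438, 144.62657165527344), (63.83331298828125, 63.97141647338867), 88.1463851928711) hull/ext [0.555  0.1124] [0.6186 0.1773]
plus ((670.5540161132812, 143.03125), (73.7998046875, 73.75563049316406), 89.98563385009766) hull/ext [0.6337 0.1061] [0.7074 0.1799]
hexagon ((585.5582885742188, 61.08678436279297), (69.66444396972656, 62.76760482788086), 87.85678100585938) hull/ext [0.5536 0.0263] [0.6175 0.0958]
oblong ((668.7998657226562, 59.64265441894531), (46.87820053100586, 79.3399429321289), 89.73954010009766) hull/ext [0.6292 0.036 ] [0.7084 0.0832]
round ((583.518310546875, -22.466529846191406), (68.4581527709961, 68.51361846923828), 89.50223541259766) hull/ext [ 0.5492 -0.0568] [0.6177 0.0118]
triangle ((665.4422607421875, -21.187885284423828), (69.02806091308594, 60.754146575927734), 28.951597213745117) hull/ext [ 0.6402 -0.0588] [0.7008 0.0112]
```

View pics/fm.png

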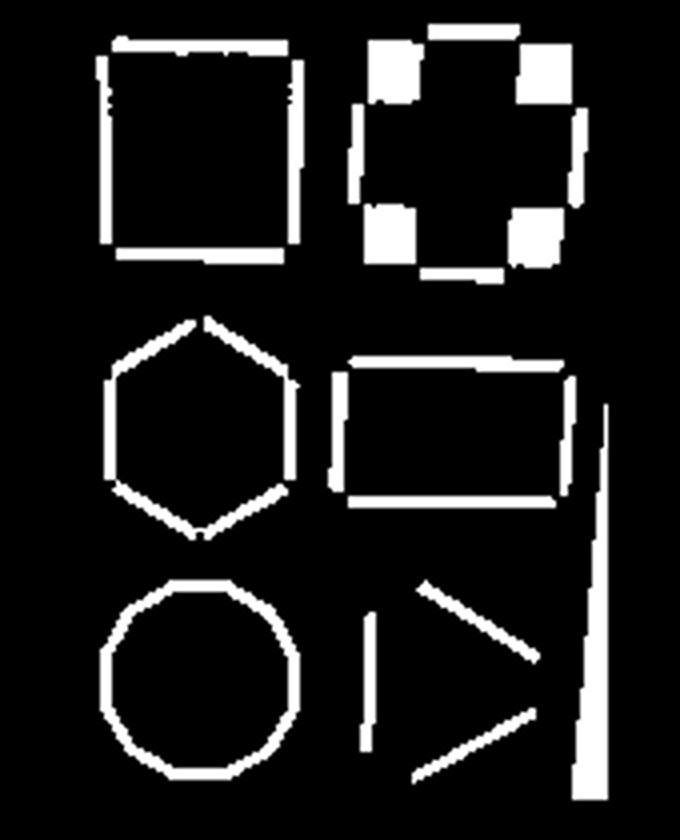

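Request:
drive_tool([
  [0.04, -0.66, -0.05, 0, 0, 0, 0],
  [0.04, -0.66, -0.05, 0, 0, 0, 0],
  [0.04, -0.66, -0.05, 0, 0, 0, 0],
  [0.04, -0.66, -0.05, 0, 0, 0, 0],
  [0.04, -0.66, -0.05, 0, 0, 0, 0],
])

```text
t: 7.82
tcp_pos: [0.5776, -0.2894, 0.2643]
ee_rot: [0.006, 1.572, -0.005]
ft_force: [1.3, 0.2, -0.7]
width: 0.0428
```

```bash
cat >> h.py <<'E'
def lid(im):
    # bright top faces of handles only
    h=hsv(im);return cv2.inRange(h,(50,120,105),(75,255,255))
def handles(im,c,z=.04,amin=40):
    out=[]
    for k in cons(green(im),amin):
        m=np.zeros(im.shape[:2],np.uint8);cv2.drawContours(m,[k],-1,255,-1)
        v=hsv(im)[:,:,2]; vv=v[m>0]; t,_=cv2.threshold(vv.reshape(-1,1),0,255,cv2.THRESH_OTSU)
        q=cons(((v>t)&(m>0)),20)
        r1=rect(c,k,z); 
        u=k.reshape(-1,2).mean(0).round()
        if q:
            r2=rect(c,max(q,key=cv2.contourArea),z)
            print('px',u,'all',r1[0].round(4),r1[1].round(1),round(r1[2],3),'| lid',r2[0].round(4),r2[1].round(1),round(r2[2],3),'thr',t)
        out.append((k,r1))
    return out
E
python3 -c "
from h import *
im,c=cam('wrist');save(im,'w6.png');np.savez('w6.npz',im=im,**c)
handles(im,c)
go([.58,-.29,.25],0)
"
```

```text
px [228. 186.] all [ 0.4567 -0.2979] [34.9 14.1] -1.287 | lid [ 0.4558 -0.299 ] [33.1 11.2] -1.332 thr 101.0
px [385. 170.] all [ 0.6568 -0.2794] [34.2 12.9] -0.381 | lid [ 0.6574 -0.2805] [32.4 11.1] -0.39 thr 108.0
px [309.  92.] all [ 0.5627 -0.1869] [34.7 12.6] -0.454 | lid [ 0.5624 -0.1865] [31.6  9.7] -0.473 thr 117.0
px [394.  80.] all [ 0.6618 -0.1737] [36.2 13.2] 1.117 | lid [ 0.6635 -0.1726] [32.8 11.1] 1.118 thr 100.0
px [225.  79.] all [ 0.4641 -0.1713] [37.2 13.2] -1.122 | lid [ 0.4628 -0.17  ] [33.5 11.8] -1.146 thr 97.0
t 7.88 tcp [ 0.5777 -0.2895  0.2643] yaw -0.007->-0.000 q1 -0.50 q6 -0.50 w 0.043
SHIFT [ 0.0358 -0.0013  0.0057] TURN [-0.0044 -0.0005 -0.    ] rows 0.2
```

View pics/w6.png

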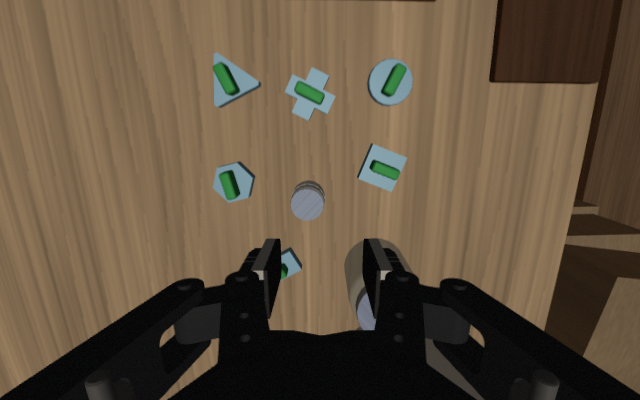

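```bash
python3 -c "
from h import *
im,c=cam('top')
print('jar',onz(c,[[491,179]],.12),'tin',onz(c,[[445.,214]],.055))
go([.6574,-.2805,.1],-.388+np.pi/2)
go([.6635,-.1726,.1],1.118+np.pi/2)
"
```

```text
jar [[ 0.65154761 -0.42369682]] tin [[ 0.55965353 -0.3189583 ]]
t 7.92 tcp [ 0.5781 -0.2878  0.2646] yaw -0.006->1.183 q1 -0.50 q6 -0.50 w 0.0425
SHIFT [0.4115 0.0194 0.1984] TURN [-7.57e-01 -1.00e-04 -4.00e-04] rows 6.4
t 7.92 tcp [ 0.5781 -0.2878  0.2646] yaw -0.006->-0.453 q1 -0.50 q6 -0.50 w 0.0425
SHIFT [0.4116 0.2892 0.2119] TURN [ 2.843e-01 -3.000e-04 -2.000e-04] rows 3.5
```

Request:
drive_tool([
  [0.3, 0.289, 0.212, 0.284, 0, 0, -0.1],
  [0.3, 0.289, 0.212, 0.284, 0, 0, -0.1],
  [0.4, 0.289, 0.212, 0.284, 0, 0, -0.1],
  [0.5, 0.289, 0.212, 0.284, 0, 0, -0.1],
  [0.5, 0.289, 0.212, 0.284, 0, 0, -0.1],
])

```text
t: 8.55
tcp_pos: [0.6621, -0.1689, 0.0609]
ee_rot: [0.352, 1.549, -0.351]
ft_force: [-0.2, -0.3, 1.0]
width: 0.0386
```

```bash
python3 -c "
from h import *
im,c=cam('wrist');save(im,'w7.png');
handles(im,c)
go([.6635,-.1726,.0205],1.118+np.pi/2)
"
```

```text
px [ 60. 343.] all [ 0.4639 -0.1619] [21.3 15.4] -1.127 | lid [ 0.4623 -0.1621] [20.1 12.3] -1.127 thr 101.0
px [328. 237.] all [ 0.6649 -0.1702] [35.  12.9] 1.119 | lid [ 0.6649 -0.1715] [32.5 10.5] 1.122 thr 121.0
t 8.60 tcp [ 0.6631 -0.1702  0.0638] yaw -0.449->-0.453 q1 -0.29 q6 0.16 w 0.0385
SHIFT [ 0.1081 -0.0048  0.0038] TURN [ 0.0025 -0.002   0.0003] rows 0.7
```

View pics/w7.png

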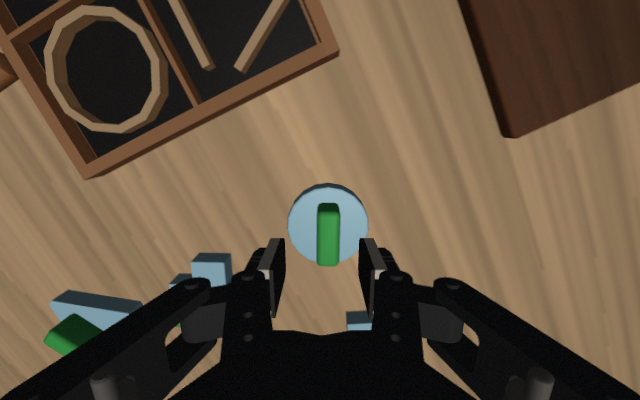

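Request:
drive_tool([
  [0.108, -0.0025, 0.005, 0.0025, 0, 0, -0.1],
  [0.108, -0.0025, 0.005, 0.0025, 0, 0, -0.1],
  [0.108, -0.0025, 0.005, 0.0025, 0, 0, -1],
  [0.108, -0.0025, 0.005, 0.0025, 0, 0, -1],
  [0.108, -0.0025, 0.005, 0.0025, 0, 0, -1],
], newtons=40)

```text
t: 9.22
tcp_pos: [0.6663, -0.1747, 0.0253]
ee_rot: [0.357, 1.537, -0.357]
ft_force: [-1.3, -0.1, 6.6]
width: 0.013
```

Request:
drive_tool([
  [0, 0, 0, 0, 0, 0, -1],
  [-0.1, 0, 0, 0, 0, 0, -1],
  [-0.2, 0, 0, 0, 0, 0, -1],
  [-0.2, 0, 0, 0, 0, 0, -1],
])

```text
t: 9.72
tcp_pos: [0.6669, -0.1749, 0.108]
ee_rot: [0.356, 1.533, -0.357]
ft_force: [-0.6, 0.4, -0.4]
width: 0.0128
```

```bash
cat >> h.py <<'E'
TC=np.array([.627,.060]);TY=-.019
NEST={n:TC+np.array([[np.cos(TY),-np.sin(TY)],[np.sin(TY),np.cos(TY)]])@np.array([i*.042,j*.084]) for n,(i,j) in dict(square=(-1,1),plus=(1,1),hexagon=(-1,0),oblong=(1,0),round=(-1,-1),triangle=(1,-1)).items()}
E
python3 -c "
from h import *
im,c=cam('wrist');save(im,'w8.png');
s=robot.state()
handles(im,c,s['tcp_pos'][2]+.0195)
print(NEST)
go([*NEST['round'],.1])
"
```

```text
px [109. 307.] all [ 0.5633 -0.1451] [21.9 18.8] -1.124 | lid [ 0.5578 -0.1468] [20.3  7.3] -1.121 thr 98.0
px [214. 275.] all [ 0.619  -0.1562] [24.4  8.5] -0.333 | lid [ 0.6165 -0.1564] [19.3  6.4] -0.451 thr 102.0
px [322. 257.] all [ 0.6688 -0.1702] [34.  12.8] 1.111 | lid [ 0.6686 -0.1714] [31.7 11. ] 1.111 thr 118.0
{'square': array([0.58660348, 0.14478279]), 'plus': array([0.67058832, 0.14318689]), 'hexagon': array([0.58500758, 0.06079795]), 'oblong': array([0.66899242, 0.05920205]), 'round': array([ 0.58341168, -0.02318689]), 'triangle': array([ 0.66739652, -0.02478279])}
t 9.78 tcp [ 0.666  -0.1746  0.1053] yaw -0.455->-0.455 q1 -0.29 q6 0.16 w 0.0132
SHIFT [ 0.0117  0.2491 -0.352 ] TURN [ 0.      0.0029 -0.0005] rows 2.8
```

View pics/w8.png

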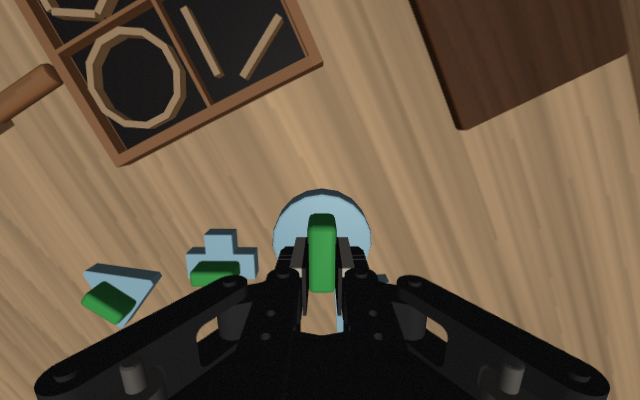

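```bash
cat >> h.py <<'E'
def held(name,z=None,dyaw=0,under=.0245):
    """mould held: offset of mould centre from TCP in tool y,z via handle lid; (under = TCP height above underside)"""
    im,c=cam('wrist');s=robot.state();y,R=yaw(s);t=s['tcp_pos']
    for k in cons(green(im),150):
        u=k.reshape(-1,2).mean(0)
        if not(290<u[0]<355 and u[1]>200):continue
        m=np.zeros(im.shape[:2],np.uint8);cv2.drawContours(m,[k],-1,255,-1)
        v=hsv(im)[:,:,2];th,_=cv2.threshold(v[m>0].reshape(-1,1),0,255,cv2.THRESH_OTSU)
        q=max(cons((v>th)&(m>0),20),key=cv2.contourArea)
        r=rect(c,q,t[2]+.04-under)
        d=r[0]-t[:2];print('px',u,'off y %.4f z %.4f'%(d@R[:2,1],d@R[:2,2]),'handle-jaw angle',((r[2]-y)%np.pi-np.pi/2).round(3),r[1])
    return im,c
E
python3 -c "
from h import *
held('x')
im,c=cam('wrist');bl=blue(im);print([ (k.reshape(-1,2).mean(0),k.reshape(-1,2).min(0),k.reshape(-1,2).max(0)) for k in cons(bl,200)])
s=robot.state();t=s['tcp_pos'];y,R=yaw(s)
for dz in (-.0085,):
  p=onz(c,[[274,240],[370,240],[322,191]],t[2]+dz)-t[:2];print(np.c_[p@R[:2,1],p@R[:2,2]])
"
```

```text
px [321.9        256.53333333] off y 0.0024 z 0.0007 handle-jaw angle -0.002 [32.48469925 11.3178196 ]
[(array([119.75490196, 292.75490196]), array([ 82, 272], dtype=int32), array([152, 329], dtype=int32)), (array([220.79487179, 258.69230769]), array([186, 236], dtype=int32), array([256, 280], dtype=int32)), (array([321.36363636, 225.98746082]), array([273, 194], dtype=int32), array([370, 259], dtype=int32))]
[[ 0.00362573 -0.02635777]
 [ 0.00362728  0.02679819]
 [ 0.03139994  0.00018607]]
```

```bash
python3 -c "
from h import *
go([.5818,-.0255,.075])
"
```

```text
t 9.88 tcp [ 0.6649 -0.1743  0.1021] yaw -0.455->-0.455 q1 -0.29 q6 0.16 w 0.0131
SHIFT [ 0.0675  0.2426 -0.3502] TURN [ 0.      0.0002 -0.0001] rows 2.8
```

Request:
drive_tool([
  [0.068, 0.243, -0.35, 0, 0, 0, -1],
  [0.068, 0.243, -0.35, 0, 0, 0, -1],
  [0.068, 0.243, -0.35, 0, 0, 0, -1],
  [0.068, 0.243, -0.35, 0, 0, 0, -1],
  [0.068, 0.243, -0.35, 0, 0, 0, -1],
])

```text
t: 10.5
tcp_pos: [0.5821, -0.0255, 0.0743]
ee_rot: [0.357, 1.542, -0.357]
ft_force: [0.3, -0.3, -0.4]
width: 0.0135
```

```bash
python3 -c "
from h import *
im,c=held('x');save(im,'w9.png')
go([.5818,-.0255,.034])
im,c=cam('top');save(im,'t9.png',(250,140,370,230),6)
"
```

```text
px [321.60621762 252.69948187] off y 0.0040 z -0.0007 handle-jaw angle -0.007 [33.01046753 12.0963583 ]
t 10.55 tcp [ 0.5823 -0.0259  0.0744] yaw -0.456->-0.456 q1 -0.09 q6 0.37 w 0.0127
SHIFT [ 0.101   0.0004 -0.0016] TURN [ 0.     -0.0001  0.0001] rows 0.6
```

View pics/w9.png

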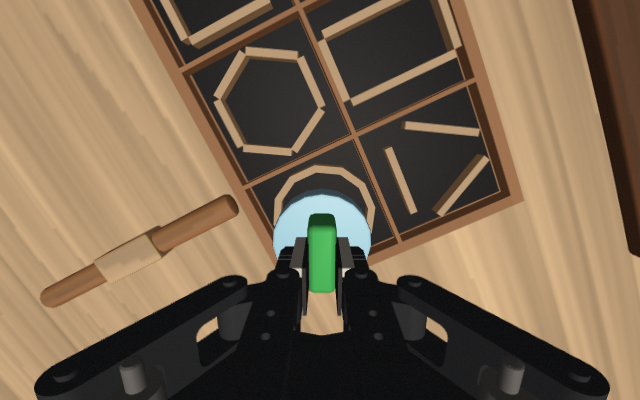

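Request:
drive_tool([
  [0.05, 0, 0, 0, 0, 0, -1],
  [0.09, 0, 0, 0, 0, 0, -1],
  [0.1, 0, 0, 0, 0, 0, -1],
  [0.1, 0, 0, 0, 0, 0, -1],
])

```text
t: 11.1
tcp_pos: [0.5818, -0.0255, 0.0337]
ee_rot: [0.357, 1.542, -0.357]
ft_force: [0.1, 0.8, -0.8]
width: 0.0127
```

```bash
python3 -c "
from h import *
im,c=held('x');save(im,'w10.png')
print(robot.state()['ft_force']);go([.5818,-.0255,.034])
"
```

```text
px [321.60309278 253.00515464] off y 0.0034 z -0.0004 handle-jaw angle -0.008 [33.56797791 12.10263824]
[-0.07236836  0.30515637 -1.1074456 ]
t 11.15 tcp [ 0.5819 -0.0255  0.0338] yaw -0.456->-0.456 q1 -0.09 q6 0.37 w 0.0129
SHIFT [-0.0006 -0.     -0.0002] TURN [ 0.     -0.0005  0.0002] rows 0.0
```

View pics/w10.png

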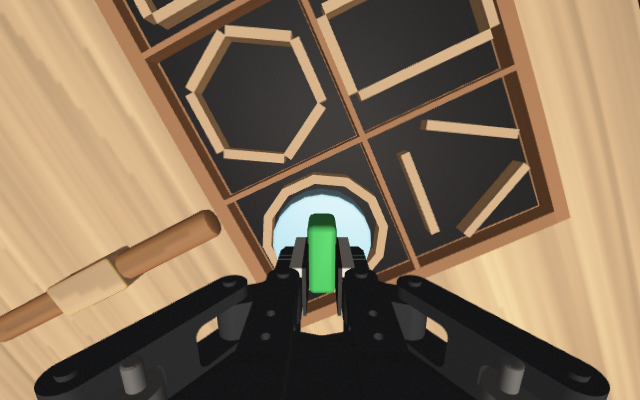

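Request:
drive_tool([
  [0.004, 0, 0, 0, 0, 0, -1],
  [0.008, 0, 0, 0, 0, 0, -1],
  [0.008, 0, 0, 0, 0, 0, -1],
])

```text
t: 11.52
tcp_pos: [0.5821, -0.0255, 0.0332]
ee_rot: [0.357, 1.541, -0.357]
ft_force: [-16.1, -0.2, 27.7]
width: 0.0129
```

Request:
drive_tool([
  [0, 0, 0, 0, 0, 0, -0.4],
  [0, 0, 0, 0, 0, 0, -0.4],
  [-0.1, 0, 0, 0, 0, 0, -0.4],
  [-0.2, 0, 0, 0, 0, 0, -0.2],
  [-0.2, 0, 0, 0, 0, 0, -0.2],
])

```text
t: 12.15
tcp_pos: [0.5835, -0.0255, 0.1145]
ee_rot: [0.357, 1.536, -0.356]
ft_force: [1.1, 0.2, -0.1]
width: 0.0341
```

```bash
python3 -c "
from h import *
im,c=cam('wrist');save(im,'w11.png');handles(im,c,.048)
go([.667,-.27,.2],-.47+np.pi/2)
go([.667,-.27,.2],-.388+np.pi/2)
"
```

```text
px [319. 210.] all [ 0.5838 -0.0209] [37.7 12.8] 1.115 | lid [ 0.5828 -0.0229] [33.3 11.3] 1.115 thr 125.0
t 12.20 tcp [ 0.5826 -0.0254  0.1124] yaw -0.455->1.101 q1 -0.09 q6 0.37 w 0.0341
SHIFT [-0.2186 -0.4562  0.4588] TURN [-9.907e-01  1.400e-03  6.000e-04] rows 8.3
t 12.20 tcp [ 0.5826 -0.0254  0.1124] yaw -0.455->-1.959 q1 -0.09 q6 0.37 w 0.0341
SHIFT [-0.2186 -0.4562  0.4588] TURN [ 9.571e-01  6.000e-04 -1.400e-03] rows 8.1
```

View pics/w11.png

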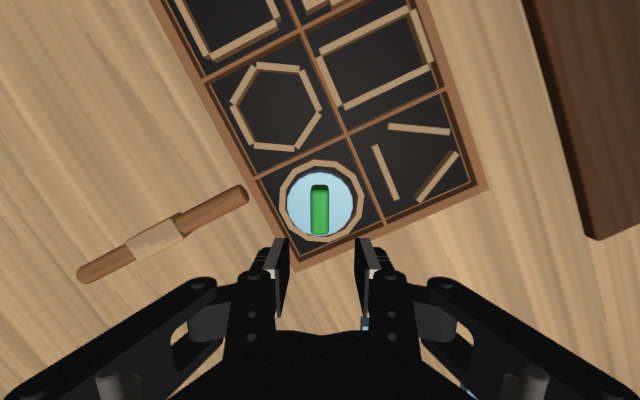

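```bash
python3 -c "
from h import *
go([.5624,-.1868,.075],-.462+np.pi/2)
"
```

```text
t 12.20 tcp [ 0.5826 -0.0254  0.1124] yaw -0.455->1.109 q1 -0.09 q6 0.37 w 0.0341
SHIFT [ 0.0934 -0.3847  0.1318] TURN [-9.957e-01  1.400e-03  6.000e-04] rows 8.4
```

Request:
drive_tool([
  [0, -0.385, 0.132, -0.996, 0, 0, -0.1],
  [0, -0.385, 0.132, -0.996, 0, 0, -0.1],
  [0, -0.385, 0.132, -0.996, 0, 0, -0.1],
  [0, -0.385, 0.132, -0.996, 0, 0, -0.1],
  [0, -0.385, 0.132, -0.996, 0, 0, -0.1],
])

```text
t: 12.82
tcp_pos: [0.5611, -0.1875, 0.1095]
ee_rot: [-0.361, 1.542, 0.363]
ft_force: [0.6, -0.4, -0.7]
width: 0.0384
```

```bash
python3 -c "
from h import *
go([.5624,-.1868,.075],-.462+np.pi/2)
"
```

```text
t 12.82 tcp [ 0.5611 -0.1875  0.1095] yaw 0.462->1.109 q1 -0.37 q6 -0.83 w 0.0384
SHIFT [ 0.0864 -0.0001  0.0039] TURN [-0.4118 -0.0006 -0.0013] rows 3.5
```

Request:
drive_tool([
  [0.08, 0, 0, -0.405, 0, 0, -0.1],
  [0.086, 0, 0, -0.405, 0, 0, -0.1],
  [0.086, 0, 0, -0.405, 0, 0, -0.1],
  [0.086, 0, 0, -0.405, 0, 0, -0.1],
  [0.086, 0, 0, -0.405, 0, 0, -0.1],
])

```text
t: 13.45
tcp_pos: [0.5613, -0.1867, 0.0755]
ee_rot: [-0.849, 1.399, 0.852]
ft_force: [-0.7, -0.8, -0.2]
width: 0.0384
```

```bash
cat >> h.py <<'E'
def aim(zt=.0255,zh=.04):
    """find handle near between fingers, print shift to grasp"""
    im,c=cam('wrist');s=robot.state();y,R=yaw(s)
    for k in cons(green(im),150):
        u=k.reshape(-1,2).mean(0)
        if not(250<u[0]<390 and u[1]>130):continue
        m=np.zeros(im.shape[:2],np.uint8);cv2.drawContours(m,[k],-1,255,-1)
        v=hsv(im)[:,:,2];th,_=cv2.threshold(v[m>0].reshape(-1,1),0,255,cv2.THRESH_OTSU)
        q=max(cons((v>th)&(m>0),20),key=cv2.contourArea)
        r=rect(c,q,zh);print('AIM px',u.round(),r[0].round(4),r[1].round(1),round(r[2],3))
        go([*r[0],zt],r[2]+np.pi/2)
    return im,c
E
python3 -c "
from h import *
im,c=aim();save(im,'w12.png')
"
```

```text
AIM px [325. 228.] [ 0.562  -0.1855] [32.8 11.1] -0.467
t 13.50 tcp [ 0.5613 -0.1868  0.0758] yaw 1.091->1.104 q1 -0.36 q6 -1.46 w 0.0383
SHIFT [ 0.1257 -0.0002  0.0035] TURN [-0.0077 -0.0001 -0.001 ] rows 0.8
```

View pics/w12.png

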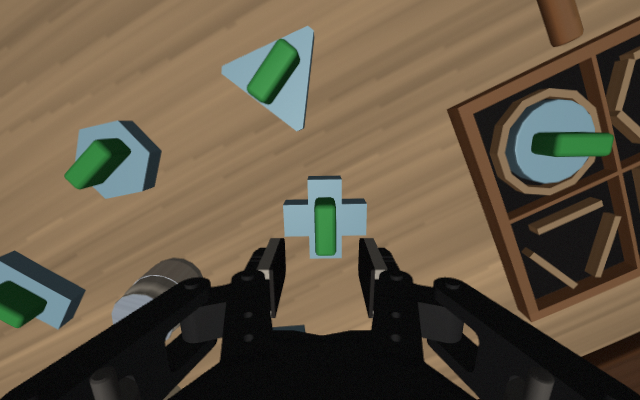

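Request:
drive_tool([
  [0.08, 0, 0.0035, -0.008, 0, 0, -0.2],
  [0.126, 0, 0.0035, -0.008, 0, 0, -0.2],
  [0.126, 0, 0.0035, -0.008, 0, 0, -0.8],
  [0.126, 0, 0.0035, -0.008, 0, 0, -1],
  [0.126, 0, 0.0035, -0.008, 0, 0, -1],
])

```text
t: 14.12
tcp_pos: [0.5628, -0.1859, 0.0275]
ee_rot: [-0.861, 1.393, 0.859]
ft_force: [-0.0, -0.6, -2.4]
width: 0.0125
```

Request:
drive_tool([
  [0, 0, 0, 0, 0, 0, -1],
  [-0.1, 0, 0, 0, 0, 0, -1],
  [-0.18, 0, 0, 0, 0, 0, -1],
  [-0.18, 0, 0, 0, 0, 0, -1],
  [-0.18, 0, 0, 0, 0, 0, -1],
])

```text
t: 14.75
tcp_pos: [0.5621, -0.1856, 0.098]
ee_rot: [-0.86, 1.394, 0.861]
ft_force: [-0.8, -0.5, -2.0]
width: 0.0125
```

```bash
cat >> h.py <<'E'
def place(n,oy,oz,z,handle_yaw):
    """TCP so that held offset (tool y,z) puts centre on the nest"""
    s=robot.state();y0,_=yaw(s)
    yw=handle_yaw+np.pi/2; yw=y0+((yw-y0+np.pi/2)%np.pi-np.pi/2)
    zd=np.array([np.cos(yw),np.sin(yw)]);yd=np.array([-zd[1],zd[0]])
    p=NEST[n]-oy*yd-oz*zd
    print('TCP target',p.round(4));go([*p,z],yw)
E
python3 -c "
from h import *
im,c=held('x');save(im,'w13.png')
place('plus',.003,.000,.08,TY)
"
```

```text
px [321.55491329 263.95375723] off y 0.0002 z -0.0007 handle-jaw angle -0.01 [31.5850544  10.42386055]
TCP target [0.6736 0.1431]
t 14.80 tcp [ 0.562  -0.1855  0.0975] yaw 1.106->1.552 q1 -0.36 q6 -1.47 w 0.0127
SHIFT [0.0439 0.1189 0.8595] TURN [-2.839e-01  1.000e-04 -8.000e-04] rows 5.6
```

View pics/w13.png

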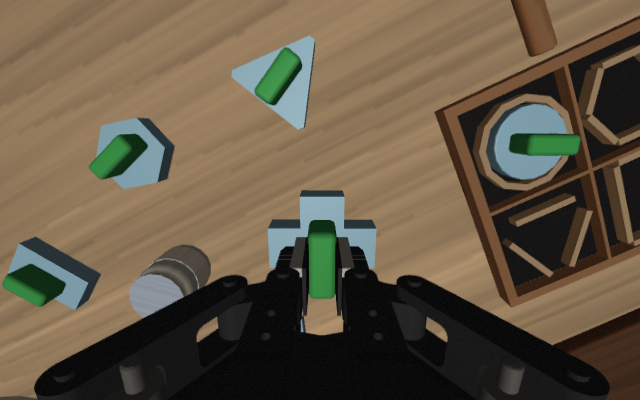

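Request:
drive_tool([
  [0, 0.126, 0.857, -0.284, 0, 0, -1],
  [0, 0.126, 0.857, -0.284, 0, 0, -1],
  [0, 0.126, 0.857, -0.284, 0, 0, -1],
  [0, 0.126, 0.857, -0.284, 0, 0, -1],
  [0, 0.126, 0.857, -0.284, 0, 0, -1],
])

```text
t: 15.42
tcp_pos: [0.6603, 0.1131, 0.0973]
ee_rot: [-1.195, 1.219, 1.196]
ft_force: [0.9, -0.6, -0.7]
width: 0.0128
```

```bash
python3 -c "
from h import *
place('plus',.0002,-.0003,.075,TY)
"
```

```text
TCP target [0.6708 0.1435]
t 15.43 tcp [0.6603 0.1131 0.0973] yaw 1.552->1.552 q1 0.13 q6 -1.42 w 0.0128
SHIFT [ 0.0556 -0.0248  0.0765] TURN [ 0.0001 -0.0002 -0.001 ] rows 0.6
```

Request:
drive_tool([
  [0.05, -0.025, 0.076, 0, 0, 0, -1],
  [0.056, -0.025, 0.076, 0, 0, 0, -1],
  [0.056, -0.025, 0.076, 0, 0, 0, -1],
  [0.056, -0.025, 0.076, 0, 0, 0, -1],
])

```text
t: 15.92
tcp_pos: [0.671, 0.1403, 0.0765]
ee_rot: [-1.195, 1.218, 1.194]
ft_force: [0.4, -0.8, -0.9]
width: 0.0129
```

```bash
python3 -c "
from h import *
im,c=held('x',under=.0265);save(im,'w14.png')
place('plus',.0002,-.0003,.036,TY)
"
```

```text
px [321.61139896 258.72020725] off y 0.0007 z -0.0003 handle-jaw angle 0.006 [33.38302231 12.35380554]
TCP target [0.6708 0.1435]
t 15.97 tcp [0.6711 0.1403 0.0767] yaw 1.551->1.552 q1 0.17 q6 -1.38 w 0.0129
SHIFT [0.1018 0.001  0.008 ] TURN [-0.0007  0.      0.0004] rows 0.7
```

View pics/w14.png

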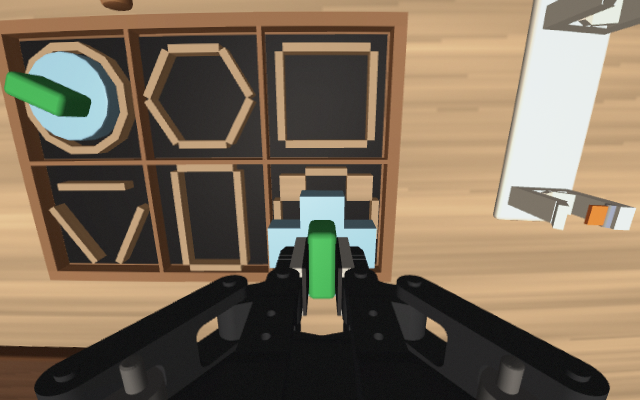

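Request:
drive_tool([
  [0.02, 0.001, 0.008, 0, 0, 0, -1],
  [0.06, 0.001, 0.008, 0, 0, 0, -1],
  [0.1, 0.001, 0.008, 0, 0, 0, -1],
  [0.11, 0.001, 0.008, 0, 0, 0, -1],
  [0.11, 0.001, 0.008, 0, 0, 0, -1],
])

```text
t: 16.6
tcp_pos: [0.6703, 0.1445, 0.0326]
ee_rot: [-1.195, 1.219, 1.196]
ft_force: [-9.4, -2.7, 16.5]
width: 0.0127
```

```bash
python3 -c "
from h import *
im,c=held('x',under=.0265);save(im,'w15.png')
print(robot.state()['ft_force']);place('plus',.0002,-.0003,.034,TY)
"
```

```text
px [321.5        259.90206186] off y -0.0000 z -0.0002 handle-jaw angle 0.006 [33.48558426 12.38380432]
[-10.7021525   -0.99306905  16.16581897]
TCP target [0.6708 0.1435]
t 16.65 tcp [0.6704 0.1444 0.0326] yaw 1.552->1.552 q1 0.18 q6 -1.38 w 0.0129
SHIFT [-0.0034 -0.0011 -0.0024] TURN [ 0.0001 -0.0001 -0.0005] rows 0.0
```

View pics/w15.png

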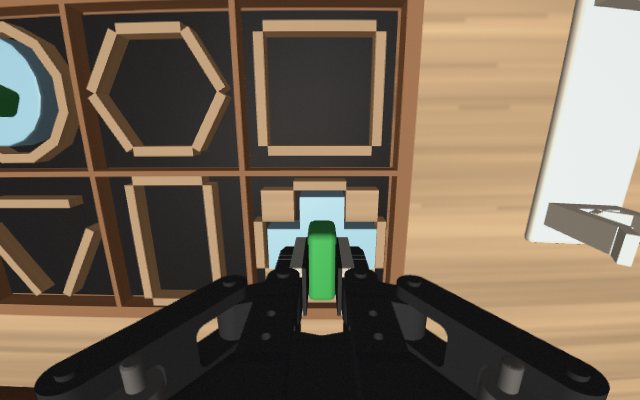

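Request:
drive_tool([
  [0, 0, 0, 0, 0, 0, -0.5],
  [0, 0, 0, 0, 0, 0, -0.4],
  [-0.08, 0, 0, 0, 0, 0, -0.4],
  [-0.15, 0, 0, 0, 0, 0, -0.2],
  [-0.2, 0, 0, 0, 0, 0, -0.2],
])

```text
t: 17.27
tcp_pos: [0.6708, 0.1445, 0.1131]
ee_rot: [-1.195, 1.218, 1.195]
ft_force: [-0.7, 0.3, 0.3]
width: 0.0343
```

```bash
python3 -c "
from h import *
im,c=cam('wrist');save(im,'w16.png');handles(im,c,.048)
go([.6574,-.2805,.12],-.388+np.pi/2)
im,c=cam('top');handles(im,c,.04);save(im,'t16.png')
"
```

```text
px [322. 214.] all [0.6682 0.1444] [37.8 12.8] -0.019 | lid [0.6704 0.144 ] [33.3 12. ] -0.018 thr 124.0
px [83. 99.] all [ 0.5833 -0.0166] [47.5 16.8] 1.142 | lid [ 0.5825 -0.023 ] [34.9 12.6] 1.115 thr 112.0
t 17.32 tcp [0.6716 0.1446 0.1158] yaw 1.552->1.183 q1 0.17 q6 -1.38 w 0.034
SHIFT [-0.0113  0.0153 -1.0633] TURN [0.235  0.0008 0.0019] rows 6.8
```

View pics/w16.png

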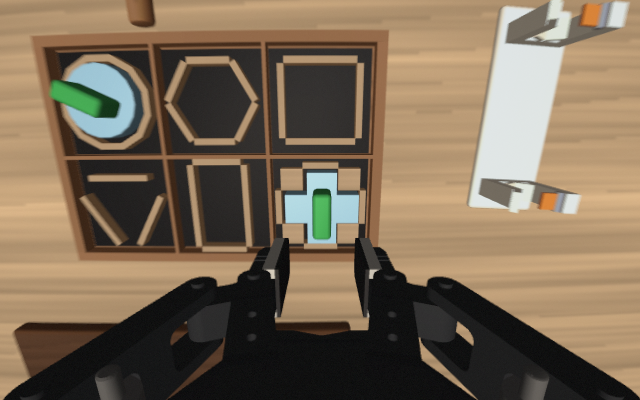

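Request:
drive_tool([
  [-0.02, 0.015, -1.0, 0.235, 0, 0, -0.1],
  [-0.02, 0.015, -1.0, 0.235, 0, 0, -0.1],
  [-0.02, 0.015, -1.0, 0.235, 0, 0, -0.1],
  [-0.02, 0.015, -1.0, 0.235, 0, 0, -0.1],
  [-0.02, 0.015, -1.0, 0.235, 0, 0, -0.1],
])

```text
t: 18.0
tcp_pos: [0.6593, -0.1697, 0.1169]
ee_rot: [-0.918, 1.369, 0.92]
ft_force: [1.1, 1.2, -0.4]
width: 0.0384
```

```bash
python3 -c "
from h import *
go([.6574,-.2805,.075],-.388+np.pi/2)
"
```

```text
t 18.00 tcp [ 0.6593 -0.1697  0.1169] yaw 1.183->1.183 q1 -0.29 q6 -1.47 w 0.0384
SHIFT [ 0.1046 -0.1006 -0.2583] TURN [ 0.     -0.0001 -0.0009] rows 1.9
```

Request:
drive_tool([
  [0.03, -0.1, -0.258, 0, 0, 0, -0.1],
  [0.1, -0.1, -0.258, 0, 0, 0, -0.1],
  [0.105, -0.1, -0.258, 0, 0, 0, -0.1],
  [0.105, -0.1, -0.258, 0, 0, 0, -0.1],
  [0.105, -0.1, -0.258, 0, 0, 0, -0.1],
])

```text
t: 18.62
tcp_pos: [0.6585, -0.2774, 0.077]
ee_rot: [-0.92, 1.367, 0.919]
ft_force: [-0.2, -0.5, 0.5]
width: 0.0384
```

```bash
python3 -c "
from h import *
im,c=aim();save(im,'w17.png')
"
```

```text
AIM px [318. 228.] [ 0.6575 -0.2799] [31.6 10.5] -0.382
t 18.68 tcp [ 0.6586 -0.2774  0.0772] yaw 1.184->1.189 q1 -0.43 q6 -1.62 w 0.0384
SHIFT [ 0.1292  0.0004 -0.0069] TURN [-0.0028  0.      0.0007] rows 0.8
```

View pics/w17.png

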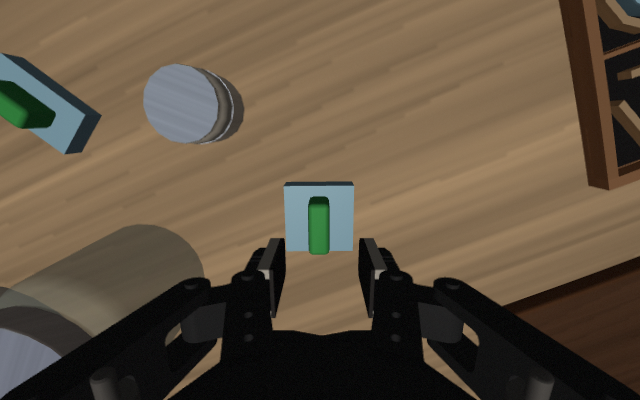

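Request:
drive_tool([
  [0.08, 0, -0.002, -0.003, 0, 0, -0.2],
  [0.129, 0, -0.002, -0.003, 0, 0, -0.2],
  [0.129, 0, -0.002, -0.003, 0, 0, -0.8],
  [0.129, 0, -0.002, -0.003, 0, 0, -1],
  [0.129, 0, -0.002, -0.003, 0, 0, -1],
])

```text
t: 19.3
tcp_pos: [0.6582, -0.2793, 0.026]
ee_rot: [-0.923, 1.366, 0.921]
ft_force: [0.4, -0.8, -0.2]
width: 0.013
```

Request:
drive_tool([
  [0, 0, 0, 0, 0, 0, -1],
  [-0.1, 0, 0, 0, 0, 0, -1],
  [-0.18, 0, 0, 0, 0, 0, -1],
  [-0.18, 0, 0, 0, 0, 0, -1],
  [-0.18, 0, 0, 0, 0, 0, -1],
])

```text
t: 19.92
tcp_pos: [0.6575, -0.2791, 0.0962]
ee_rot: [-0.922, 1.367, 0.923]
ft_force: [-0.1, -0.3, -1.1]
width: 0.0131
```

```bash
python3 -c "
from h import *
im,c=held('x',under=.0265);save(im,'w18.png')
place('square',0,0,.098,TY)
"
```

```text
px [321.21022727 265.89772727] off y -0.0023 z -0.0007 handle-jaw angle -0.01 [32.82688522 10.67965031]
TCP target [0.5866 0.1448]
t 19.98 tcp [ 0.6573 -0.279   0.0956] yaw 1.187->1.552 q1 -0.44 q6 -1.62 w 0.0127
SHIFT [-0.0051  0.5601  0.9165] TURN [-2.32e-01  2.00e-04 -9.00e-04] rows 6.9
```

View pics/w18.png

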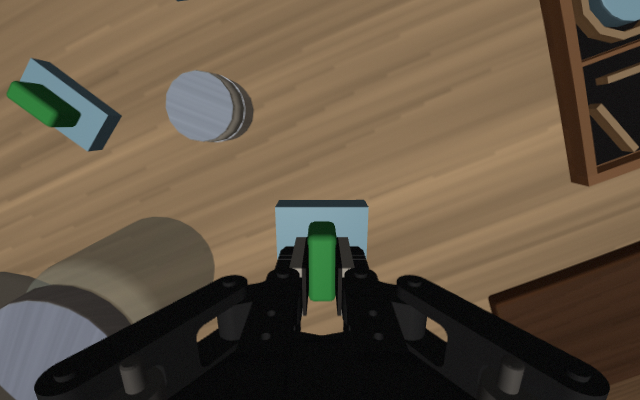

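```bash
cat >> h.py <<'E'
def off(px,z):
    im,c=cam('wrist');s=robot.state();t=s['tcp_pos'];y,R=yaw(s)
    p=onz(c,px,t[2]+z)-t[:2];return np.c_[p@R[:2,1],p@R[:2,2]].round(4)
E
python3 -c "
from h import *
print(off([[278,207],[365,207],[322,222],[322,298]],-.0105), off([[322,233],[322,299]],.0135))
import cv2
im=cv2.imread('pics/w18.png');print(im[195:240,290].tolist()[::3]);print(im[215:305:3,322].tolist())
"
```

```text
[[ 0.0232 -0.0239]
 [ 0.0233  0.0231]
 [ 0.0147 -0.0002]
 [-0.0326 -0.0001]] [[ 0.0175 -0.0002]
 [-0.0174 -0.0002]]
[[85, 113, 137], [88, 117, 142], [54, 48, 38], [52, 47, 37], [147, 138, 112], [174, 164, 134], [174, 162, 133], [173, 163, 134], [173, 163, 134], [172, 161, 132], [172, 162, 132], [172, 161, 132], [171, 160, 131], [170, 159, 129], [170, 160, 130]]
[[172, 161, 131], [171, 161, 132], [91, 97, 69], [18, 41, 14], [19, 43, 14], [19, 43, 15], [22, 44, 18], [42, 88, 33], [56, 115, 47], [66, 133, 55], [66, 133, 55], [66, 133, 55], [66, 134, 56], [65, 133, 55], [65, 132, 55], [64, 132, 55], [65, 132, 55], [64, 131, 53], [65, 132, 54], [63, 130, 53], [63, 130, 52], [64, 130, 54], [62, 129, 51], [62, 129, 53], [63, 129, 52], [62, 129, 52], [61, 128, 51], [61, 127, 50], [58, 121, 48], [93, 123, 149]]
```

Request:
drive_tool([
  [0, 0.56, 0.916, -0.232, 0, 0, -1],
  [0, 0.56, 0.916, -0.232, 0, 0, -1],
  [0, 0.56, 0.916, -0.232, 0, 0, -1],
  [0, 0.56, 0.916, -0.232, 0, 0, -1],
  [0, 0.56, 0.916, -0.232, 0, 0, -1],
])

```text
t: 20.7
tcp_pos: [0.6054, 0.0309, 0.0962]
ee_rot: [-1.195, 1.219, 1.196]
ft_force: [1.4, -0.1, -0.8]
width: 0.0126
```

```bash
python3 -c "
from h import *
place('square',0,0,.08,TY)
"
```

```text
TCP target [0.5866 0.1448]
t 20.70 tcp [0.6054 0.0309 0.0962] yaw 1.552->1.552 q1 0.01 q6 -1.54 w 0.0126
SHIFT [0.0405 0.0524 0.2838] TURN [-0.0001  0.     -0.0004] rows 1.9
```

Request:
drive_tool([
  [0.0, 0.052, 0.284, 0, 0, 0, -1],
  [0.03, 0.052, 0.284, 0, 0, 0, -1],
  [0.06, 0.052, 0.284, 0, 0, 0, -1],
  [0.06, 0.052, 0.284, 0, 0, 0, -1],
  [0.06, 0.052, 0.284, 0, 0, 0, -1],
])

```text
t: 21.32
tcp_pos: [0.5879, 0.142, 0.0729]
ee_rot: [-1.194, 1.219, 1.194]
ft_force: [-0.4, -0.2, 0.4]
width: 0.0132
```

```bash
python3 -c "
from h import *
im,c=held('x',under=.0262);save(im,'w19.png')
place('square',0,0,.034,TY)
"
```

```text
px [327.10126582 322.27848101] off y -0.0354 z 0.0029 handle-jaw angle -1.57 [9.76523399 4.26976585]
px [321.44897959 261.01530612] off y -0.0005 z -0.0003 handle-jaw angle 0.006 [33.98389816 12.35947132]
TCP target [0.5866 0.1448]
t 21.38 tcp [0.5881 0.1419 0.0732] yaw 1.550->1.552 q1 0.19 q6 -1.36 w 0.013
SHIFT [0.0979 0.0038 0.007 ] TURN [-0.0009 -0.      0.0002] rows 0.6
```

View pics/w19.png

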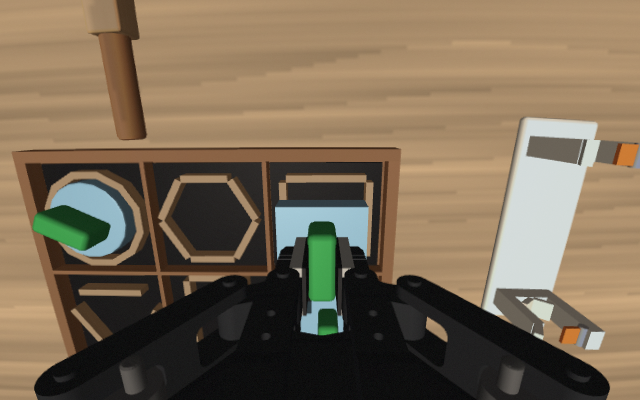

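Request:
drive_tool([
  [0.02, 0.003, 0.006, 0, 0, 0, -1],
  [0.06, 0.003, 0.006, 0, 0, 0, -1],
  [0.095, 0.003, 0.006, 0, 0, 0, -1],
  [0.102, 0.003, 0.006, 0, 0, 0, -1],
  [0.102, 0.003, 0.006, 0, 0, 0, -1],
])

```text
t: 22.0
tcp_pos: [0.5862, 0.1453, 0.0317]
ee_rot: [-1.195, 1.219, 1.196]
ft_force: [-4.6, -1.6, 7.7]
width: 0.013
```

```bash
python3 -c "
from h import *
im,c=held('x',under=.0265);save(im,'w20.png')
print(robot.state()['ft_force']);place('square',0,0,.033,TY)
"
```

```text
px [321.30612245 261.91836735] off y -0.0014 z -0.0003 handle-jaw angle 0.005 [34.18272781 12.41876602]
[-5.69313824 -1.61743753  7.22540172]
TCP target [0.5866 0.1448]
t 22.05 tcp [0.5862 0.1453 0.0317] yaw 1.552->1.552 q1 0.20 q6 -1.35 w 0.0133
SHIFT [-0.0032 -0.001  -0.0013] TURN [ 0.0001 -0.0002 -0.0006] rows 0.0
```

View pics/w20.png

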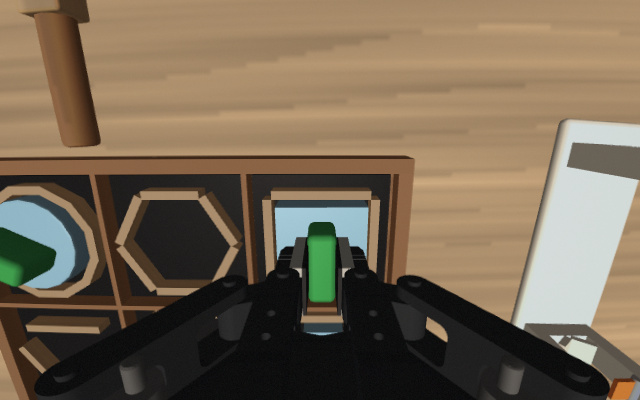

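Square seated. Release, then go on to the triangle.

Request:
drive_tool([
  [0, 0, 0, 0, 0, 0, -0.5],
  [0, 0, 0, 0, 0, 0, -0.4],
  [-0.08, 0, 0, 0, 0, 0, -0.4],
  [-0.15, 0, 0, 0, 0, 0, -0.2],
  [-0.2, 0, 0, 0, 0, 0, -0.2],
])

```text
t: 22.68
tcp_pos: [0.5867, 0.1455, 0.1131]
ee_rot: [-1.195, 1.217, 1.195]
ft_force: [-0.3, -0.1, 1.1]
width: 0.0343
```

```bash
python3 -c "
from h import *
im,c=cam('wrist');handles(im,c,.048)
go([.4628,-.170,.1],-1.136+np.pi/2)
"
```

```text
px [322. 306.] all [0.6645 0.1443] [45.2 13. ] -0.01 | lid [0.6703 0.1438] [33.4 12.2] -0.011 thr 103.0
px [106. 209.] all [ 0.5784 -0.0182] [39.8 22.9] 1.173 | lid [ 0.5822 -0.0229] [34.3 12.5] 1.116 thr 101.0
px [321. 214.] all [0.5848 0.1449] [37.9 13.2] -0.027 | lid [0.5871 0.1449] [33.4 12.1] -0.018 thr 108.0
t 22.73 tcp [0.5875 0.1457 0.1156] yaw 1.552->0.435 q1 0.20 q6 -1.35 w 0.0338
SHIFT [ 0.0375  0.2968 -0.7949] TURN [0.7112 0.0016 0.0016] rows 6.0
```

Request:
drive_tool([
  [0, 0.297, -0.795, 0.711, 0, 0, -0.1],
  [0, 0.297, -0.795, 0.711, 0, 0, -0.1],
  [0, 0.297, -0.795, 0.711, 0, 0, -0.1],
  [0, 0.297, -0.795, 0.711, 0, 0, -0.1],
  [0, 0.297, -0.795, 0.711, 0, 0, -0.1],
])

```text
t: 23.35
tcp_pos: [0.4704, -0.1467, 0.1115]
ee_rot: [-0.477, 1.518, 0.477]
ft_force: [0.5, -0.2, 0.3]
width: 0.0389
```

```bash
python3 -c "
from h import *
go([.4628,-.170,.075],-1.136+np.pi/2)
"
```

```text
t 23.35 tcp [ 0.4704 -0.1467  0.1115] yaw 0.609->0.435 q1 -0.35 q6 -0.96 w 0.0389
SHIFT [ 0.0912 -0.0369 -0.0489] TURN [ 1.106e-01 -1.000e-04 -1.000e-04] rows 0.9
```

Request:
drive_tool([
  [0.05, -0.037, -0.049, 0.111, 0, 0, -0.1],
  [0.091, -0.037, -0.049, 0.111, 0, 0, -0.1],
  [0.091, -0.037, -0.049, 0.111, 0, 0, -0.1],
  [0.091, -0.037, -0.049, 0.111, 0, 0, -0.1],
])

```text
t: 23.85
tcp_pos: [0.4646, -0.1678, 0.0759]
ee_rot: [-0.347, 1.543, 0.347]
ft_force: [0.5, 0.2, 0.3]
width: 0.0383
```

```bash
python3 -c "
from h import *
im,c=aim();save(im,'w21.png')
"
```

```text
AIM px [319. 227.] [ 0.4621 -0.1679] [32.1 10.2] -1.137
t 23.90 tcp [ 0.4647 -0.1679  0.0761] yaw 0.443->0.434 q1 -0.40 q6 -0.84 w 0.0378
SHIFT [ 0.1266  0.0028 -0.0059] TURN [0.0056 0.0003 0.0002] rows 0.8
```

View pics/w21.png

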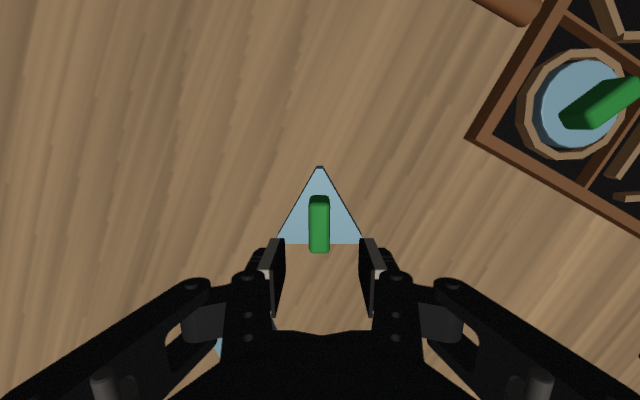

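Request:
drive_tool([
  [0.08, 0.004, -0.002, 0.003, 0, 0, -0.2],
  [0.127, 0.004, -0.002, 0.003, 0, 0, -0.2],
  [0.127, 0.004, -0.002, 0.003, 0, 0, -0.8],
  [0.127, 0.004, -0.002, 0.003, 0, 0, -1],
  [0.127, 0.004, -0.002, 0.003, 0, 0, -1],
])

```text
t: 24.52
tcp_pos: [0.4632, -0.1677, 0.0258]
ee_rot: [-0.342, 1.543, 0.341]
ft_force: [-0.6, 0.2, -1.0]
width: 0.0127
```

Request:
drive_tool([
  [0, 0, 0, 0, 0, 0, -1],
  [-0.1, 0, 0, 0, 0, 0, -1],
  [-0.18, 0, 0, 0, 0, 0, -1],
  [-0.18, 0, 0, 0, 0, 0, -1],
  [-0.18, 0, 0, 0, 0, 0, -1],
])

```text
t: 25.15
tcp_pos: [0.4625, -0.1674, 0.0963]
ee_rot: [-0.341, 1.544, 0.342]
ft_force: [-0.4, -0.7, -1.0]
width: 0.0126
```

```bash
cat >> h.py <<'E'
def lidrow(im,col=None,under=.0265):
    """bright top extents of the handle along tool y at the middle column"""
    c=cam('wrist')[1];s=robot.state();t=s['tcp_pos'];y,R=yaw(s)
    ce=cv2.cvtColor(im,cv2.COLOR_RGB2HSV)
    res=[]
    for u in (318,321,324):
        v=ce[:,u,:].astype(int);g=(v[:,0]>50)&(v[:,0]<75)&(v[:,1]>100)
        g[:212]=False;g[310:]=False
        rows=np.nonzero(g)[0];val=v[:,2]; hi=np.median(val[rows[len(rows)//2:]])
        b=rows[val[rows]>.75*hi];b0,b1=b.min()-.5,b.max()+.5
        p=onz(c,[[u,b0],[u,b1]],t[2]+.04-under)-t[:2];p=p@R[:2,1]
        res.append((b0,b1,round(p.mean(),4),round(abs(p[0]-p[1]),4)))
    print('LID',res)
E
python3 -c "
from h import *
im,c=held('x',under=.0265);save(im,'w22.png');lidrow(im)
place('triangle',0,0,.098,TY+2*np.pi/3)
"
```

```text
px [321.5        265.17816092] off y -0.0017 z -0.0005 handle-jaw angle -0.009 [32.13056564 10.34536934]
LID [(np.float64(235.5), np.float64(299.5), np.float64(-0.0013), np.float64(0.0341)), (np.float64(235.5), np.float64(299.5), np.float64(-0.0013), np.float64(0.0341)), (np.float64(235.5), np.float64(299.5), np.float64(-0.0013), np.float64(0.0341))]
TCP target [ 0.6674 -0.0248]
t 25.25 tcp [ 0.4622 -0.1673  0.0957] yaw 0.435->0.505 q1 -0.40 q6 -0.83 w 0.0128
SHIFT [-0.0062  0.1068  0.6153] TURN [-0.0441 -0.0006 -0.0008] rows 4.0
```

View pics/w22.png

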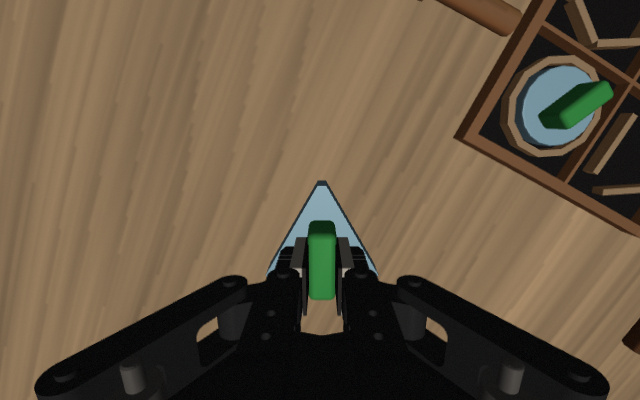

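Request:
drive_tool([
  [0, 0.109, 0.615, -0.044, 0, 0, -1],
  [0, 0.109, 0.615, -0.044, 0, 0, -1],
  [0, 0.109, 0.615, -0.044, 0, 0, -1],
  [0, 0.109, 0.615, -0.044, 0, 0, -1],
  [0.05, 0.109, 0.615, -0.044, 0, 0, -1],
])

```text
t: 25.88
tcp_pos: [0.6699, -0.0218, 0.0759]
ee_rot: [-0.397, 1.533, 0.398]
ft_force: [-0.7, 0.1, -0.8]
width: 0.0131
```

Request:
drive_tool([
  [0.01, 0, 0, 0, 0, 0, -1],
  [0.02, 0, 0, 0, 0, 0, -1],
  [0.02, 0, 0, 0, 0, 0, -1],
])

```text
t: 26.25
tcp_pos: [0.6669, -0.0249, 0.0692]
ee_rot: [-0.395, 1.534, 0.395]
ft_force: [-0.7, 0.2, 0.1]
width: 0.0127
```

```bash
python3 -c "
from h import *
im,c=held('x',under=.0265);save(im,'w23.png');lidrow(im)
place('triangle',-.001,0,.034,TY+2*np.pi/3)
"
```

```text
px [321.53092784 259.90206186] off y -0.0004 z -0.0009 handle-jaw angle 0.001 [33.37870026 12.35854721]
LID [(np.float64(235.5), np.float64(299.5), np.float64(-0.0011), np.float64(0.034)), (np.float64(235.5), np.float64(299.5), np.float64(-0.0011), np.float64(0.034)), (np.float64(235.5), np.float64(299.5), np.float64(-0.0011), np.float64(0.034))]
TCP target [ 0.6669 -0.0239]
t 26.35 tcp [ 0.6673 -0.0247  0.0696] yaw 0.504->0.505 q1 -0.08 q6 -0.58 w 0.0129
SHIFT [0.089  0.0023 0.0001] TURN [-0.0005  0.0005  0.0004] rows 0.6
```

View pics/w23.png

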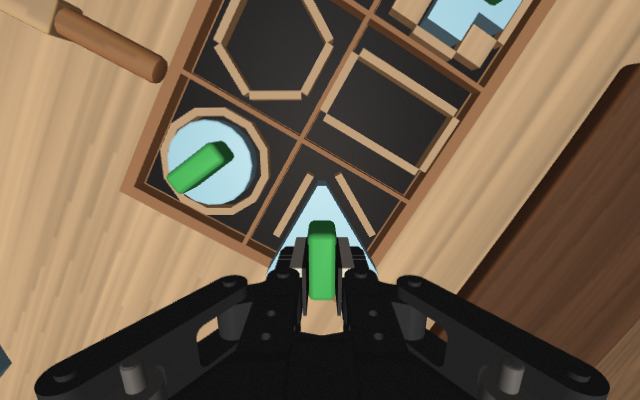

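```bash
python3 -c "
from h import *
im,c=cam('wrist')
h=hsv(im);m=cv2.inRange(h,(8,40,150),(25,140,255))
for r in (185,195,205,215,225,230):
    xs=np.nonzero(m[r,270:380])[0]+270
    L=xs[xs<322];Rr=xs[xs>322]
    if len(L) and len(Rr):
        print(r,L.min(),L.max(),Rr.min(),Rr.max(), off([[L.min(),r],[L.max()+1,r],[Rr.min(),r],[Rr.max()+1,r]],.018-.0696)[:,1])
"
```

```text
185 273 307 339 379 [-0.0333 -0.0098  0.011   0.0386]
195 270 301 345 352 [-0.0356 -0.0139  0.0153  0.0207]
205 288 296 351 358 [-0.0236 -0.0175  0.0195  0.0249]
215 283 290 357 363 [-0.0272 -0.0217  0.0239  0.0287]
225 277 284 362 369 [-0.0317 -0.0261  0.0276  0.0331]
230 274 281 365 379 [-0.0339 -0.0283  0.0298  0.0403]
```

Request:
drive_tool([
  [0.02, 0.002, 0.003, 0, 0, 0, -1],
  [0.06, 0.002, 0.003, 0, 0, 0, -1],
  [0.088, 0.002, 0.003, 0, 0, 0, -1],
  [0.096, 0.002, 0.003, 0, 0, 0, -1],
  [0.096, 0.002, 0.003, 0, 0, 0, -1],
])

```text
t: 27.32
tcp_pos: [0.6678, -0.0229, 0.0316]
ee_rot: [-0.395, 1.535, 0.396]
ft_force: [-14.0, 0.3, 21.2]
width: 0.0129
```

```bash
python3 -c "
from h import *
im,c=held('x',under=.0265);save(im,'w24.png')
print(robot.state()['ft_force']);place('triangle',-.001,0,.033,TY+2*np.pi/3)
"
```

```text
px [321.46464646 260.8989899 ] off y -0.0014 z -0.0007 handle-jaw angle 0.006 [34.13514328 12.40000629]
[-13.93809825   0.38325372  21.14364709]
TCP target [ 0.6669 -0.0239]
t 27.38 tcp [ 0.6678 -0.0229  0.0316] yaw 0.505->0.505 q1 -0.07 q6 -0.58 w 0.0129
SHIFT [-0.0034 -0.001  -0.0032] TURN [-0.0001 -0.0004 -0.0001] rows 0.0
```

View pics/w24.png

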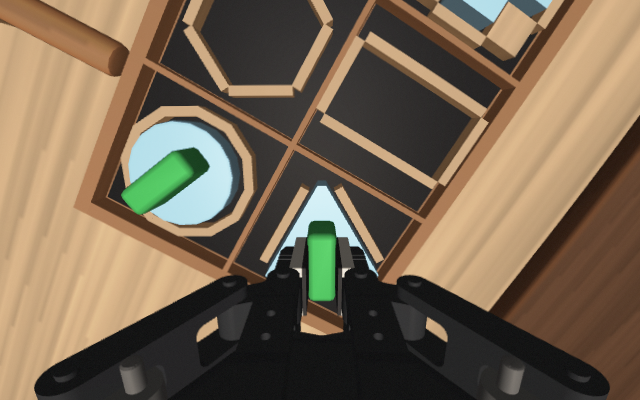

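Request:
drive_tool([
  [-0.004, 0, 0, 0, 0, 0, -0.5],
  [-0.004, 0, 0, 0, 0, 0, -0.4],
  [-0.08, 0, 0, 0, 0, 0, -0.4],
  [-0.15, 0, 0, 0, 0, 0, -0.2],
  [-0.2, 0, 0, 0, 0, 0, -0.2],
])

```text
t: 28.0
tcp_pos: [0.6682, -0.0229, 0.1112]
ee_rot: [-0.396, 1.534, 0.395]
ft_force: [-0.5, 0.0, -0.9]
width: 0.0343
```

```bash
python3 -c "
from h import *
im,c=cam('wrist');handles(im,c,.048);save(im,'w25.png')
go([.456,-.2985,.11],-1.31+np.pi/2)
"
```

```text
px [  3. 342.] all [ 0.48   -0.2619] [39.7  8.4] -1.392 | lid [ 0.4808 -0.2719] [19.8  6.5] -1.394 thr 55.0
px [321. 215.] all [ 0.6666 -0.0221] [38.4 13.1] -1.058 | lid [ 0.6674 -0.0237] [33.1 12. ] -1.066 thr 126.0
px [219. 160.] all [ 0.5846 -0.0212] [38.5 14. ] 1.112 | lid [ 0.5828 -0.0231] [33.5 12.6] 1.116 thr 121.0
px [452.   8.] all [0.6733 0.133 ] [38.6 15.4] 0.524 | lid [0.6786 0.1387] [23.6 10.8] 0.526 thr 116.0
t 28.05 tcp [ 0.669 -0.023  0.114] yaw 0.504->0.261 q1 -0.07 q6 -0.58 w 0.0341
SHIFT [ 0.0084 -0.3456 -0.7991] TURN [0.1551 0.0018 0.0009] rows 5.6
```

View pics/w25.png

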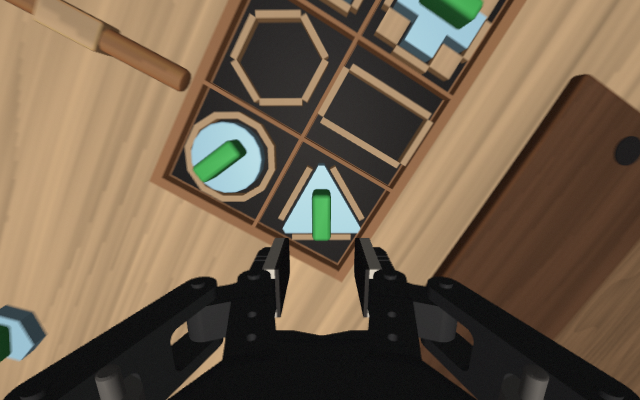

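Request:
drive_tool([
  [0, -0.346, -0.799, 0.155, 0, 0, -0.1],
  [0, -0.346, -0.799, 0.155, 0, 0, -0.1],
  [0, -0.346, -0.799, 0.155, 0, 0, -0.1],
  [0, -0.346, -0.799, 0.155, 0, 0, -0.1],
  [0, -0.346, -0.799, 0.155, 0, 0, -0.1],
])

```text
t: 28.68
tcp_pos: [0.4754, -0.2714, 0.1097]
ee_rot: [-0.205, 1.561, 0.205]
ft_force: [1.3, -1.3, 0.6]
width: 0.0381
```

```bash
python3 -c "
from h import *
im,c=cam('wrist');handles(im,c,.04);save(im,'w26.png')
go([.456,-.2985,.075],-1.31+np.pi/2)
"
```

```text
px [286. 238.] all [ 0.4524 -0.2974] [34.7  7.5] -1.299 | lid [ 0.4531 -0.2997] [30.   7.5] -1.291 thr 92.0
t 28.73 tcp [ 0.4719 -0.2759  0.1096] yaw 0.259->0.261 q1 -0.57 q6 -0.83 w 0.0385
SHIFT [ 0.0867 -0.0445 -0.0527] TURN [-0.0014 -0.0015  0.0006] rows 0.7
```

View pics/w26.png

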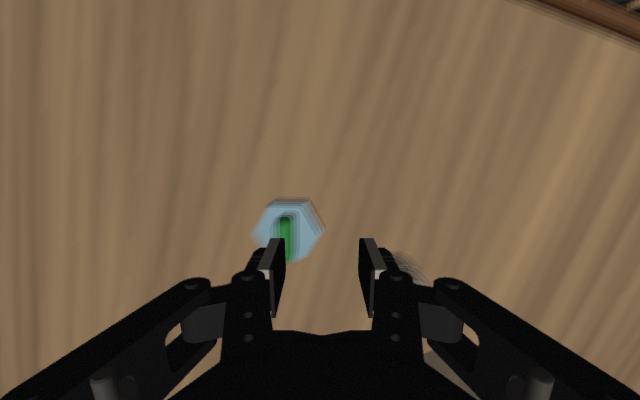

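Request:
drive_tool([
  [0.03, -0.048, -0.06, 0, 0, 0, -0.1],
  [0.087, -0.048, -0.06, 0, 0, 0, -0.1],
  [0.087, -0.048, -0.06, 0, 0, 0, -0.1],
  [0.087, -0.048, -0.06, 0, 0, 0, -0.1],
])

```text
t: 29.22
tcp_pos: [0.4591, -0.2948, 0.076]
ee_rot: [-0.205, 1.561, 0.205]
ft_force: [0.2, 0.7, 0.2]
width: 0.0386
```

```bash
python3 -c "
from h import *
im,c=aim();save(im,'w27.png')
"
```

```text
AIM px [316. 231.] [ 0.4555 -0.298 ] [31.7 10.2] -1.321
t 29.27 tcp [ 0.4593 -0.2948  0.0763] yaw 0.262->0.250 q1 -0.62 q6 -0.88 w 0.0384
SHIFT [ 0.127  -0.0052 -0.0112] TURN [0.0076 0.0003 0.0003] rows 0.8
```

View pics/w27.png

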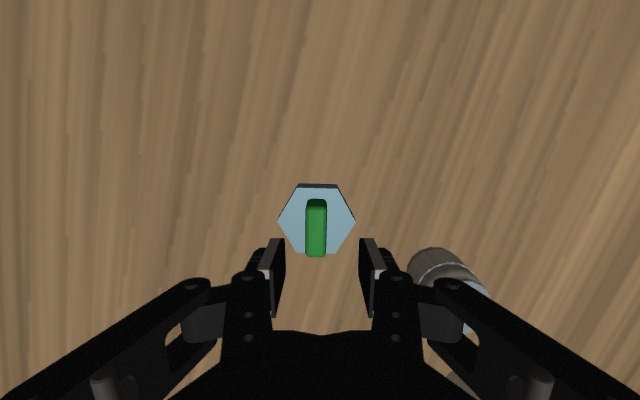

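Request:
drive_tool([
  [0.08, -0.004, -0.007, 0.007, 0, 0, -0.2],
  [0.127, -0.004, -0.007, 0.007, 0, 0, -0.2],
  [0.127, -0.004, -0.007, 0.007, 0, 0, -0.8],
  [0.127, -0.004, -0.007, 0.007, 0, 0, -1],
  [0.127, -0.004, -0.007, 0.007, 0, 0, -1],
])

```text
t: 29.9
tcp_pos: [0.457, -0.2975, 0.0258]
ee_rot: [-0.197, 1.561, 0.196]
ft_force: [-0.2, -0.3, -1.2]
width: 0.0129
```

Request:
drive_tool([
  [0, 0, 0, 0, 0, 0, -1],
  [-0.1, 0, 0, 0, 0, 0, -1],
  [-0.18, 0, 0, 0, 0, 0, -1],
  [-0.18, 0, 0, 0, 0, 0, -1],
  [-0.18, 0, 0, 0, 0, 0, -1],
])

```text
t: 30.52
tcp_pos: [0.4563, -0.2971, 0.0963]
ee_rot: [-0.196, 1.562, 0.196]
ft_force: [1.1, 0.3, -0.5]
width: 0.0133
```

```bash
python3 -c "
from h import *
im,c=held('x',under=.0265);save(im,'w28.png');lidrow(im)
place('hexagon',0,0,.1,TY-np.pi/3)
"
```

```text
px [321.5        265.16091954] off y -0.0019 z -0.0004 handle-jaw angle -0.006 [32.14282227 10.42439842]
LID [(np.float64(235.5), np.float64(299.5), np.float64(-0.0014), np.float64(0.0341)), (np.float64(235.5), np.float64(299.5), np.float64(-0.0014), np.float64(0.0341)), (np.float64(235.5), np.float64(299.5), np.float64(-0.0014), np.float64(0.0341))]
TCP target [0.585  0.0608]
t 30.62 tcp [ 0.4561 -0.2969  0.0957] yaw 0.250->0.505 q1 -0.62 q6 -0.87 w 0.0126
SHIFT [-0.0104  0.7868  0.5335] TURN [-0.1621 -0.0005 -0.0009] rows 6.1
```

Request:
drive_tool([
  [-0.01, 0.789, 0.533, -0.162, 0, 0, -1],
  [-0.01, 0.789, 0.533, -0.162, 0, 0, -1],
  [-0.01, 0.789, 0.533, -0.162, 0, 0, -1],
  [-0.01, 0.789, 0.533, -0.162, 0, 0, -1],
  [-0.01, 0.789, 0.533, -0.162, 0, 0, -1],
])

```text
t: 31.25
tcp_pos: [0.5619, -0.001, 0.0993]
ee_rot: [-0.395, 1.535, 0.396]
ft_force: [0.8, -0.8, -0.3]
width: 0.0131
```

```bash
python3 -c "
from h import *
place('hexagon',-.001,0,.075,TY-np.pi/3)
"
```

```text
TCP target [0.5845 0.0617]
t 31.25 tcp [ 0.5619 -0.001   0.0993] yaw 0.504->0.505 q1 -0.05 q6 -0.55 w 0.0131
SHIFT [0.0606 0.1099 0.1252] TURN [-0.0001 -0.0006 -0.0003] rows 1.1
```

Request:
drive_tool([
  [0, 0.11, 0.125, 0, 0, 0, -1],
  [0.05, 0.11, 0.125, 0, 0, 0, -1],
  [0.065, 0.11, 0.125, 0, 0, 0, -1],
  [0.065, 0.11, 0.125, 0, 0, 0, -1],
  [0.065, 0.11, 0.125, 0, 0, 0, -1],
])

```text
t: 31.88
tcp_pos: [0.5845, 0.0586, 0.0746]
ee_rot: [-0.394, 1.534, 0.394]
ft_force: [-0.5, -0.4, -1.0]
width: 0.0127
```

```bash
python3 -c "
from h import *
im,c=held('x',under=.0265);save(im,'w29.png');lidrow(im)
place('hexagon',-.001,0,.034,TY-np.pi/3)
"
```

```text
px [321.51530612 260.36734694] off y -0.0009 z -0.0007 handle-jaw angle -0.004 [34.02506638 12.37783241]
LID [(np.float64(235.5), np.float64(298.5), np.float64(-0.0009), np.float64(0.0335)), (np.float64(235.5), np.float64(299.5), np.float64(-0.0012), np.float64(0.0341)), (np.float64(235.5), np.float64(299.5), np.float64(-0.0012), np.float64(0.0341))]
TCP target [0.5845 0.0617]
t 31.98 tcp [0.5846 0.0588 0.0747] yaw 0.503->0.505 q1 0.06 q6 -0.45 w 0.0131
SHIFT [0.1018 0.0064 0.0032] TURN [-0.0008  0.0005  0.0003] rows 0.7
```

View pics/w29.png

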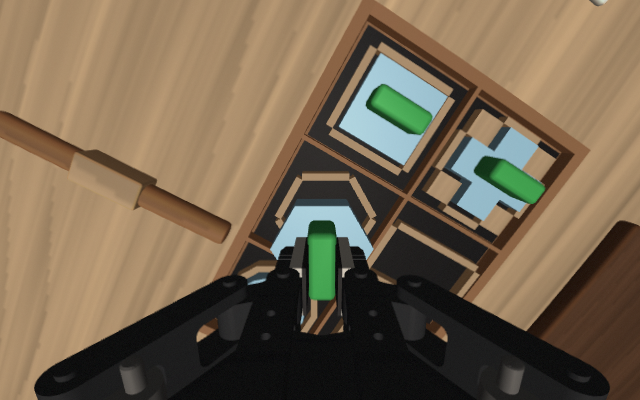

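```bash
python3 -c "
from h import *
im,c=cam('wrist')
h=hsv(im);m=cv2.inRange(h,(8,40,140),(25,140,255))
zz=.018-robot.state()['tcp_pos'][2]
for r in (176,185,192,200,206,212):
    xs=np.nonzero(m[r,270:384])[0]+270
    L=xs[xs<328];Rr=xs[xs>328]
    print(r,L.min(),L.max(),Rr.min(),Rr.max(), off([[L.min(),r],[L.max()+1,r],[Rr.min(),r],[Rr.max()+1,r]],zz)[:,1])
ys=np.nonzero(m[150:200,328])[0]+150;print(ys.min(),ys.max(),off([[328,ys.min()],[328,ys.max()+1]],zz))
go([.5845,.0617,.034])
"
```

```text
176 302 327 329 370 [-0.014   0.0037  0.0044  0.0332]
185 272 298 351 358 [-0.0348 -0.0162  0.0197  0.0252]
192 288 294 355 362 [-0.0239 -0.0191  0.0225  0.0281]
200 283 290 360 366 [-0.0276 -0.022   0.0262  0.0311]
206 280 286 363 370 [-0.0298 -0.0249  0.0285  0.0341]
212 277 283 366 373 [-0.0321 -0.0272  0.0308  0.0364]
150 180 [[0.0494 0.0036]
 [0.0284 0.0038]]
t 32.38 tcp [0.5844 0.0596 0.0741] yaw 0.505->0.505 q1 0.06 q6 -0.45 w 0.0129
SHIFT [0.1004 0.0045 0.0027] TURN [-0.  0.  0.] rows 0.6
```

Request:
drive_tool([
  [0.02, 0.005, 0.004, 0, 0, 0, -1],
  [0.06, 0.005, 0.004, 0, 0, 0, -1],
  [0.095, 0.005, 0.004, 0, 0, 0, -1],
  [0.104, 0.005, 0.004, 0, 0, 0, -1],
  [0.104, 0.005, 0.004, 0, 0, 0, -1],
])

```text
t: 33.0
tcp_pos: [0.5846, 0.0621, 0.0324]
ee_rot: [-0.395, 1.535, 0.396]
ft_force: [-6.5, -0.9, 8.9]
width: 0.0124
```

```bash
python3 -c "
from h import *
im,c=held('x',under=.0265);save(im,'w30.png')
print(robot.state()['ft_force']);place('hexagon',-.001,0,.033,TY-np.pi/3)
"
```

```text
px [321.48979592 260.39285714] off y -0.0009 z -0.0007 handle-jaw angle 0.006 [34.05834198 12.38870525]
[-7.00360423 -1.46089451  8.77873555]
TCP target [0.5845 0.0617]
t 33.05 tcp [0.5845 0.0621 0.0324] yaw 0.504->0.505 q1 0.06 q6 -0.44 w 0.0128
SHIFT [-0.0015 -0.0008 -0.0005] TURN [-0.0001 -0.0006 -0.0002] rows 0.0
```

View pics/w30.png

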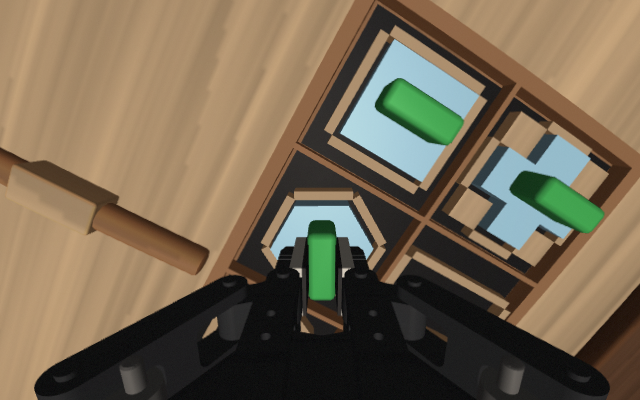

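Hexagon seated. Release; next the oblong, re-measured by the top camera.

Request:
drive_tool([
  [0, 0, 0, 0, 0, 0, -0.5],
  [0, 0, 0, 0, 0, 0, -0.4],
  [-0.08, 0, 0, 0, 0, 0, -0.4],
  [-0.15, 0, 0, 0, 0, 0, -0.2],
  [-0.2, 0, 0, 0, 0, 0, -0.2],
])

```text
t: 33.67
tcp_pos: [0.5851, 0.0621, 0.1135]
ee_rot: [-0.395, 1.534, 0.395]
ft_force: [0.3, -0.0, -0.5]
width: 0.0342
```

```bash
python3 -c "
from h import *
im,c=cam('top');handles(im,c,.04)
go([.51,-.43,.13],.506+np.pi/2)
print(yaw(robot.state())[0])
"
```

```text
t 33.73 tcp [0.5858 0.0622 0.1161] yaw 0.504->-1.065 q1 0.06 q6 -0.44 w 0.0341
SHIFT [-0.0357 -0.9856 -0.7607] TURN [ 9.99e-01  2.20e-03 -8.00e-04] rows 8.4
0.5044951682722029
```

Request:
drive_tool([
  [-0.04, -0.985, -0.76, 0.999, 0, 0, -0.1],
  [-0.04, -0.985, -0.76, 0.999, 0, 0, -0.1],
  [-0.04, -0.985, -0.76, 0.999, 0, 0, -0.1],
  [-0.04, -0.985, -0.76, 0.999, 0, 0, -0.1],
  [-0.04, -0.985, -0.76, 0.999, 0, 0, -0.1],
])

```text
t: 34.35
tcp_pos: [0.5366, -0.2484, 0.122]
ee_rot: [0.345, 1.544, -0.344]
ft_force: [0.9, -0.5, 0.9]
width: 0.0384
```

```bash
python3 -c "
from h import *
go([.51,-.43,.13],.506+np.pi/2)
"
```

```text
t 34.35 tcp [ 0.5366 -0.2484  0.122 ] yaw -0.439->-1.065 q1 -0.48 q6 -0.04 w 0.0384
SHIFT [-0.0202 -0.4391  0.1329] TURN [ 3.983e-01 -3.000e-04  0.000e+00] rows 3.3
```

Request:
drive_tool([
  [-0.02, -0.44, 0.13, 0.398, 0, 0, -0.1],
  [-0.02, -0.44, 0.13, 0.398, 0, 0, -0.1],
  [-0.02, -0.44, 0.13, 0.398, 0, 0, -0.1],
  [-0.02, -0.44, 0.13, 0.398, 0, 0, -0.1],
  [-0.02, -0.44, 0.13, 0.398, 0, 0, -0.1],
])

```text
t: 34.98
tcp_pos: [0.5103, -0.4284, 0.1294]
ee_rot: [0.825, 1.41, -0.824]
ft_force: [-0.4, -0.1, -0.0]
width: 0.0383
```

```bash
python3 -c "
from h import *
im,c=aim();save(im,'w31.png')
"
```

```text
AIM px [322. 207.] [ 0.5091 -0.4301] [33.3 10. ] 0.519
t 35.02 tcp [ 0.5105 -0.4279  0.1297] yaw -1.057->-1.051 q1 -0.74 q6 0.32 w 0.0384
SHIFT [ 0.2606 -0.0058  0.0032] TURN [-0.0034 -0.0006  0.0001] rows 1.7
```

View pics/w31.png

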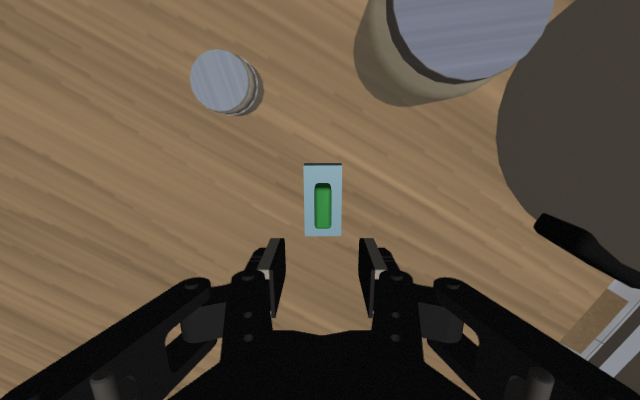

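Request:
drive_tool([
  [0.07, -0.004, 0.002, -0.003, 0, 0, -0.1],
  [0.137, -0.004, 0.002, -0.003, 0, 0, -0.1],
  [0.137, -0.004, 0.002, -0.003, 0, 0, -0.1],
  [0.137, -0.004, 0.002, -0.003, 0, 0, -0.1],
])

```text
t: 35.52
tcp_pos: [0.5102, -0.4294, 0.0769]
ee_rot: [0.819, 1.41, -0.819]
ft_force: [0.7, -0.5, 0.3]
width: 0.0386
```

```bash
python3 -c "
from h import *
im,c=aim()
"
```

```text
AIM px [321. 228.] [ 0.5093 -0.4302] [33.  10.6] 0.519
t 35.58 tcp [ 0.5103 -0.4297  0.0772] yaw -1.052->-1.052 q1 -0.74 q6 0.31 w 0.0387
SHIFT [ 0.1293 -0.0029 -0.0002] TURN [-0.0004  0.001  -0.0003] rows 0.8
```

Request:
drive_tool([
  [0.08, -0.002, 0, 0, 0, 0, -0.2],
  [0.129, -0.002, 0, 0, 0, 0, -0.2],
  [0.129, -0.002, 0, 0, 0, 0, -0.8],
  [0.129, -0.002, 0, 0, 0, 0, -1],
  [0.129, -0.002, 0, 0, 0, 0, -1],
])

```text
t: 36.2
tcp_pos: [0.5094, -0.4304, 0.0253]
ee_rot: [0.82, 1.409, -0.82]
ft_force: [0.1, -0.2, -0.8]
width: 0.0126
```

Request:
drive_tool([
  [0, 0, 0, 0, 0, 0, -1],
  [-0.1, 0, 0, 0, 0, 0, -1],
  [-0.25, 0, 0, 0, 0, 0, -1],
  [-0.25, 0, 0, 0, 0, 0, -1],
  [-0.25, 0, 0, 0, 0, 0, -1],
])

```text
t: 36.83
tcp_pos: [0.5089, -0.43, 0.1241]
ee_rot: [0.82, 1.41, -0.82]
ft_force: [-1.1, -0.2, -1.4]
width: 0.013
```

```bash
python3 -c "
from h import *
im,c=held('x',under=.0265);save(im,'w32.png');lidrow(im)
place('oblong',0,0,.125,TY)
"
```

```text
px [321.92696629 262.75842697] off y -0.0010 z 0.0007 handle-jaw angle 0.001 [34.14834213 11.4707098 ]
LID [(np.float64(232.5), np.float64(297.5), np.float64(-0.0008), np.float64(0.0346)), (np.float64(232.5), np.float64(297.5), np.float64(-0.0008), np.float64(0.0346)), (np.float64(232.5), np.float64(297.5), np.float64(-0.0008), np.float64(0.0346))]
TCP target [0.669  0.0592]
t 36.92 tcp [ 0.5086 -0.4296  0.1227] yaw -1.053->-1.590 q1 -0.74 q6 0.31 w 0.0131
SHIFT [-0.0047  0.9529 -0.8639] TURN [ 0.3414 -0.001   0.0006] rows 8.2
```

View pics/w32.png

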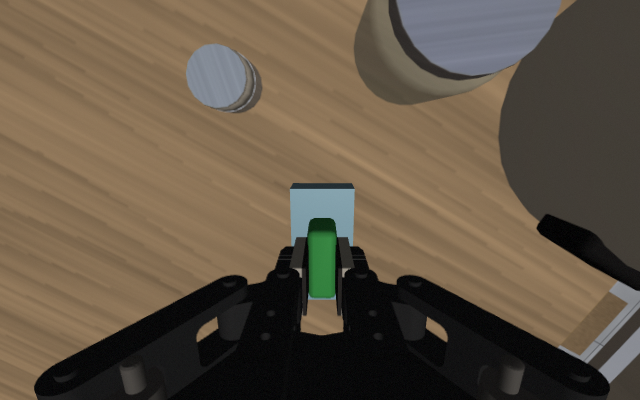

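Request:
drive_tool([
  [0, 0.954, -0.864, 0.341, 0, 0, -1],
  [0, 0.954, -0.864, 0.341, 0, 0, -1],
  [0, 0.954, -0.864, 0.341, 0, 0, -1],
  [0, 0.954, -0.864, 0.341, 0, 0, -1],
  [0, 0.954, -0.864, 0.341, 0, 0, -1],
])

```text
t: 37.55
tcp_pos: [0.6059, -0.1327, 0.1229]
ee_rot: [1.222, 1.202, -1.224]
ft_force: [1.1, -0.8, 0.5]
width: 0.0131
```

```bash
python3 -c "
from h import *
place('oblong',-.0006,0.0003,.075,TY)
"
```

```text
TCP target [0.6696 0.0595]
t 37.55 tcp [ 0.6059 -0.1327  0.1229] yaw -1.589->-1.590 q1 -0.26 q6 1.33 w 0.0131
SHIFT [ 0.1196  0.1504 -0.4834] TURN [ 0.0003 -0.0002  0.001 ] rows 3.3
```

Request:
drive_tool([
  [0, 0.15, -0.483, 0, 0, 0, -1],
  [0, 0.15, -0.483, 0, 0, 0, -1],
  [0.03, 0.15, -0.483, 0, 0, 0, -1],
  [0.1, 0.15, -0.483, 0, 0, 0, -1],
  [0.125, 0.15, -0.483, 0, 0, 0, -1],
])

```text
t: 38.17
tcp_pos: [0.6684, 0.0583, 0.0707]
ee_rot: [1.219, 1.205, -1.225]
ft_force: [-0.8, -0.5, -0.9]
width: 0.0133
```

Request:
drive_tool([
  [0, 0, 0, 0, 0, 0, -1],
  [0, 0, 0, 0, 0, 0, -1],
  [0, 0, 0, 0, 0, 0, -1],
])

```text
t: 38.55
tcp_pos: [0.67, 0.0565, 0.0753]
ee_rot: [1.224, 1.199, -1.222]
ft_force: [-0.6, 0.4, -1.0]
width: 0.0128
```

```bash
python3 -c "
from h import *
im,c=held('x',under=.0265);save(im,'w33.png');lidrow(im)
place('oblong',-.0006,0.0003,.034,TY)
"
```

```text
Traceback (most recent call last):
  File "h.py", line 83, in held
    q=max(cons((v>th)&(m>0),20),key=cv2.contourArea)
ValueError: max() iterable argument is empty
```

```bash
python3 -c "
from h import *
im,c=cam('wrist');save(im,'w33.png');lidrow(im)
place('oblong',-.0006,0.0003,.034,TY)
"
```

```text
LID [(np.float64(231.5), np.float64(297.5), np.float64(-0.0004), np.float64(0.035)), (np.float64(232.5), np.float64(297.5), np.float64(-0.0007), np.float64(0.0345)), (np.float64(232.5), np.float64(297.5), np.float64(-0.0007), np.float64(0.0345))]
TCP target [0.6696 0.0595]
t 38.70 tcp [0.6698 0.0569 0.0747] yaw -1.590->-1.590 q1 0.05 q6 1.64 w 0.0122
SHIFT [ 0.1018 -0.0006 -0.0065] TURN [ 0.0001 -0.     -0.0005] rows 0.7
```

View pics/w33.png

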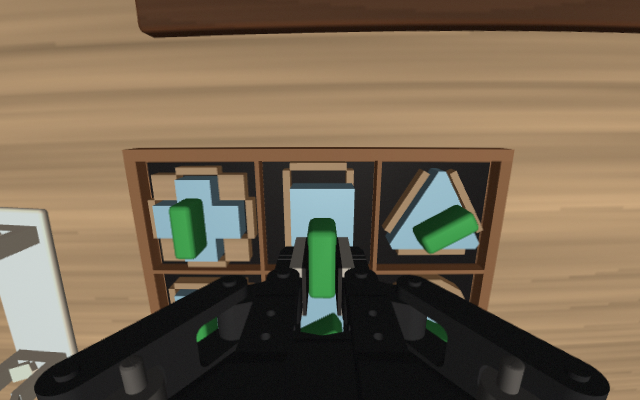

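Request:
drive_tool([
  [0.02, 0, -0.006, 0, 0, 0, -1],
  [0.06, 0, -0.006, 0, 0, 0, -1],
  [0.098, 0, -0.006, 0, 0, 0, -1],
  [0.107, 0, -0.006, 0, 0, 0, -1],
  [0.107, 0, -0.006, 0, 0, 0, -1],
])

```text
t: 39.33
tcp_pos: [0.6692, 0.0596, 0.0312]
ee_rot: [1.222, 1.201, -1.224]
ft_force: [-8.5, -1.9, 11.0]
width: 0.0128
```

```bash
python3 -c "
from h import *
im,c=cam('wrist');save(im,'w34.png')
print(robot.state()['ft_force']);place('oblong',-.0006,0.0003,.033,TY)
"
```

```text
[-8.39081273 -1.55839897 10.05798935]
TCP target [0.6696 0.0595]
t 39.38 tcp [0.6692 0.0596 0.0312] yaw -1.589->-1.590 q1 0.05 q6 1.64 w 0.0126
SHIFT [-0.0045  0.0009  0.0002] TURN [0.0004 0.0001 0.0008] rows 0.0
```

View pics/w34.png

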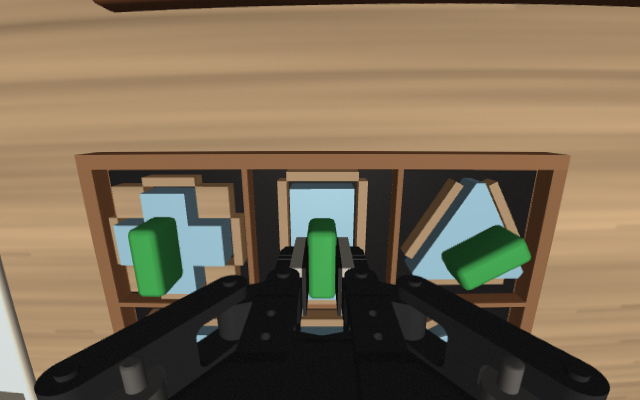

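Request:
drive_tool([
  [0, 0, 0, 0, 0, 0, -0.5],
  [0, 0, 0, 0, 0, 0, -0.4],
  [-0.08, 0, 0, 0, 0, 0, -0.4],
  [-0.2, 0, 0, 0, 0, 0, -0.2],
  [-0.4, -0.1, 0, 0, 0, 0, -0.2],
])

```text
t: 40.0
tcp_pos: [0.6417, 0.0601, 0.1672]
ee_rot: [1.222, 1.202, -1.224]
ft_force: [1.1, 0.0, 0.4]
width: 0.0343
```

Request:
drive_tool([
  [-0.1, -0.5, 0, 0, 0, 0, 0],
  [-0.1, -0.5, 0, 0, 0, 0, 0],
  [-0.1, -0.5, 0, 0, 0, 0, 0],
  [-0.1, -0.5, 0, 0, 0, 0, 0],
  [-0.1, -0.5, 0, 0, 0, 0, 0],
])

```text
t: 40.62
tcp_pos: [0.4413, 0.0639, 0.2078]
ee_rot: [1.224, 1.199, -1.221]
ft_force: [-0.0, -0.5, -0.4]
width: 0.0427
```

```bash
python3 -c "
from h import *
im,c=cam('wrist');save(im,'w35.png');handles(im,c,.048)
np.savez('w35.npz',im=im,**c)
go([.44,.03,.1])
im,c=cam('side');save(im,'s35.png',(200,60,440,260),3.3)
"
```

```text
px [410.  41.] all [ 0.5816 -0.022 ] [34.3 13.1] 1.114 | lid [ 0.5822 -0.023 ] [33. 11.] 1.114 thr 108.0
px [322.  40.] all [0.5831 0.0609] [34.9 13.4] -1.057 | lid [0.5843 0.0606] [33.2 11.6] -1.069 thr 109.0
px [235.  39.] all [0.586  0.1417] [34.5 16.9] -0.021 | lid [0.5869 0.1441] [32.7 12.1] -0.02 thr 95.0
t 40.67 tcp [0.442  0.0639 0.2073] yaw -1.589->-1.589 q1 0.09 q6 1.68 w 0.0429
SHIFT [ 0.2684 -0.0037  0.0848] TURN [-0.     -0.0001 -0.0007] rows 1.8
```

View pics/w35.png

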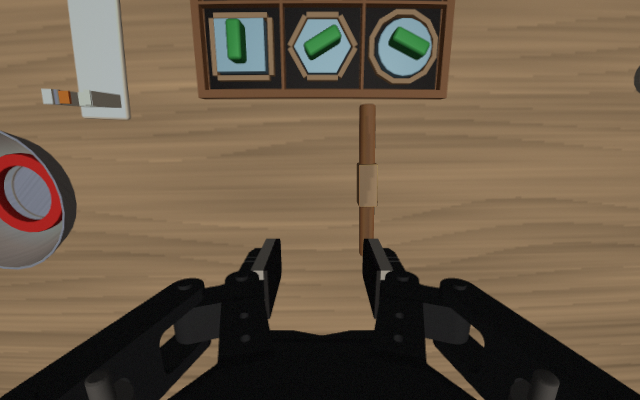

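View pics/s35.png

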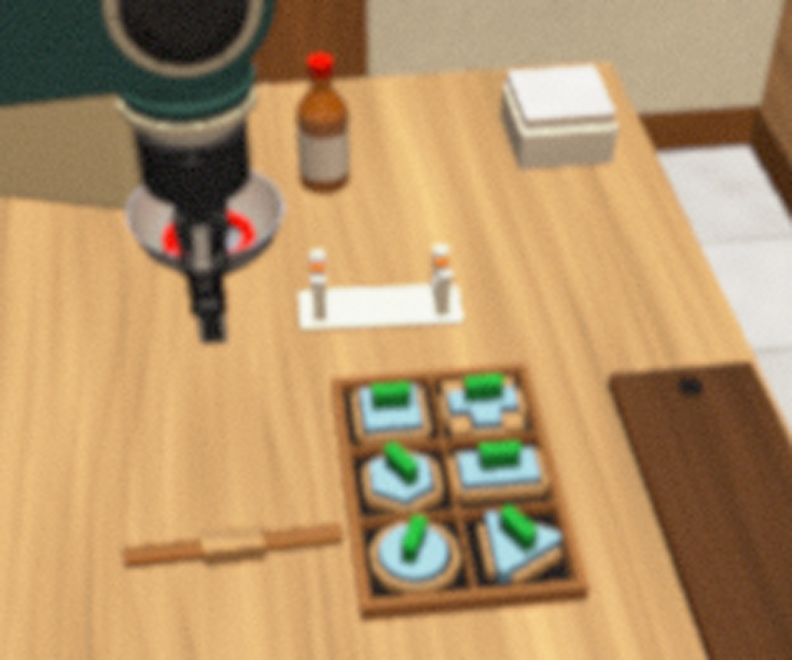

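```bash
python3 - <<'E'
from h import *
d=np.load('w35.npz');im=d['im'];c={k:d[k] for k in('K','k1','R','o')};c['k1']=float(c['k1'])
save(im,'st.png',(330,90,410,265),4)
h=hsv(im)
for r in (112,125,140,155,215,225,235):
    row=h[r,345:392].astype(int)
    print(r,[tuple(x) for x in row[::4]])
E
```

```text
112 [(np.int64(16), np.int64(97), np.int64(137)), (np.int64(16), np.int64(96), np.int64(138)), (np.int64(16), np.int64(98), np.int64(138)), (np.int64(16), np.int64(98), np.int64(138)), (np.int64(13), np.int64(158), np.int64(76)), (np.int64(14), np.int64(141), np.int64(105)), (np.int64(13), np.int64(129), np.int64(115)), (np.int64(13), np.int64(139), np.int64(112)), (np.int64(16), np.int64(97), np.int64(139)), (np.int64(16), np.int64(96), np.int64(138)), (np.int64(16), np.int64(96), np.int64(138)), (np.int64(16), np.int64(94), np.int64(138))]
125 [(np.int64(17), np.int64(95), np.int64(132)), (np.int64(16), np.int64(99), np.int64(132)), (np.int64(16), np.int64(97), np.int64(132)), (np.int64(16), np.int64(97), np.int64(132)), (np.int64(13), np.int64(158), np.int64(79)), (np.int64(14), np.int64(141), np.int64(101)), (np.int64(13), np.int64(132), np.int64(114)), (np.int64(14), np.int64(146), np.int64(112)), (np.int64(17), np.int64(95), np.int64(131)), (np.int64(16), np.int64(95), np.int64(132)), (np.int64(16), np.int64(97), np.int64(131)), (np.int64(16), np.int64(95), np.int64(131))]
140 
[... 2035 characters left out ...]
, np.int64(136)), (np.int64(16), np.int64(96), np.int64(135)), (np.int64(16), np.int64(97), np.int64(137)), (np.int64(16), np.int64(97), np.int64(137))]
235 [(np.int64(16), np.int64(97), np.int64(139)), (np.int64(16), np.int64(97), np.int64(140)), (np.int64(16), np.int64(97), np.int64(139)), (np.int64(16), np.int64(97), np.int64(140)), (np.int64(13), np.int64(152), np.int64(92)), (np.int64(14), np.int64(136), np.int64(101)), (np.int64(13), np.int64(132), np.int64(106)), (np.int64(14), np.int64(138), np.int64(111)), (np.int64(16), np.int64(96), np.int64(143)), (np.int64(16), np.int64(95), np.int64(142)), (np.int64(16), np.int64(95), np.int64(142)), (np.int64(16), np.int64(96), np.int64(143))]
```

View pics/st.png

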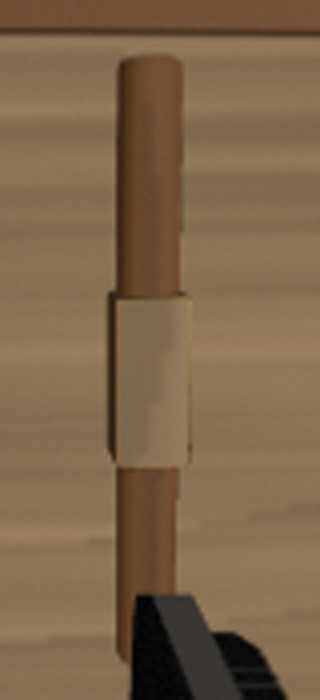

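```bash
python3 - <<'E'
from h import *
d=np.load('w35.npz');im=d['im'];c={k:d[k] for k in('K','k1','R','o')};c['k1']=float(c['k1'])
h=hsv(im);m=(h[:,:,1]>118)
P=[]
for r in list(range(112,160,6))+list(range(212,240,6)):
    xs=np.nonzero(m[r,350:385])[0]+350; P.append(onz(c,[[(xs.min()+xs.max()+1)/2-.5,r]],.011)[0])
P=np.array(P);f=np.polyfit(P[:,0],P[:,1],1);print(f, np.polyval(f,[.44]))
b=onz(c,[[358.5,164],[377,164],[377,206.3],[358.5,206.3]],.022);print(b,b.mean(0))
go([b.mean(0)[0],np.polyval(f,b.mean(0)[0]),.009],np.pi/2+np.arctan(f[0]))
E
```

```text
[0.01422069 0.00498767] [0.01124478]
[[ 4.63300509e-01  2.20948517e-02]
 [ 4.62968400e-01  1.39675085e-03]
 [ 4.13857714e-01 -1.16290698e-04]
 [ 4.14233000e-01  2.13744290e-02]] [0.43858991 0.01118744]
t 40.73 tcp [0.4422 0.0638 0.207 ] yaw -1.589->-1.557 q1 0.09 q6 1.68 w 0.0426
SHIFT [ 0.4949 -0.0067  0.1317] TURN [-0.0207 -0.     -0.    ] rows 3.3
```

Request:
drive_tool([
  [0.15, -0.007, 0.132, -0.02, 0, 0, 0],
  [0.3, -0.007, 0.132, -0.02, 0, 0, 0],
  [0.42, -0.007, 0.132, -0.02, 0, 0, 0],
  [0.42, -0.007, 0.132, -0.02, 0, 0, 0],
  [0.42, -0.007, 0.132, -0.02, 0, 0, 0],
], newtons=80)

```text
t: 41.35
tcp_pos: [0.4392, 0.0111, 0.0412]
ee_rot: [1.2, 1.215, -1.199]
ft_force: [-0.1, -0.3, 0.5]
width: 0.0429
```

```bash
python3 - <<'E'
from h import *
im,c=cam('wrist');save(im,'w36.png')
go([.4386,.0112,.010],np.pi/2+.0142)
E
```

```text
t 41.40 tcp [0.4395 0.0112 0.0418] yaw -1.558->-1.557 q1 -0.03 q6 1.52 w 0.0426
SHIFT [ 0.0794 -0.0026 -0.0001] TURN [-0.0006  0.     -0.0016] rows 0.5
```

View pics/w36.png

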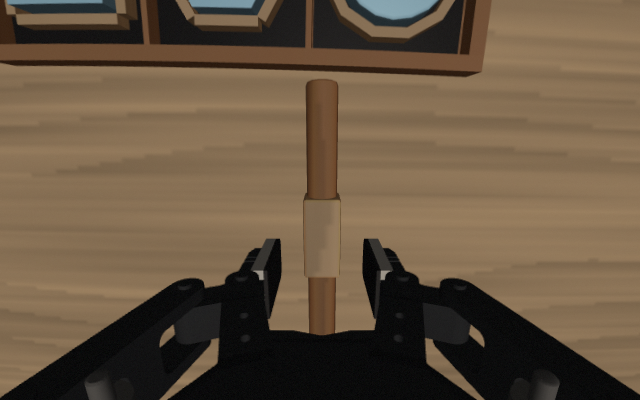

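Aligned. Descend and grip.

Request:
drive_tool([
  [0.05, -0.002, 0, 0, 0, 0, 0],
  [0.078, -0.002, 0, 0, 0, 0, 0],
  [0.078, -0.002, 0, 0, 0, 0, -0.5],
  [0.078, -0.002, 0, 0, 0, 0, -1],
  [0.078, -0.002, 0, 0, 0, 0, -1],
])

```text
t: 42.02
tcp_pos: [0.4378, 0.0111, 0.0091]
ee_rot: [1.2, 1.214, -1.198]
ft_force: [-1.6, 0.3, 7.2]
width: 0.0196
```

Request:
drive_tool([
  [0, 0, 0, 0, 0, 0, -1],
  [0, 0, 0, 0, 0, 0, -1],
  [-0.15, 0, 0, 0, 0, 0, -1],
  [-0.3, 0, 0, 0, 0, 0, -1],
  [-0.35, 0, 0, 0, 0, 0, -1],
])

```text
t: 42.65
tcp_pos: [0.4383, 0.011, 0.1522]
ee_rot: [1.202, 1.211, -1.196]
ft_force: [0.8, -0.1, -1.3]
width: 0.0199
```

```bash
python3 - <<'E'
from h import *
im,c=cam('wrist');save(im,'w37.png')
go([.60,.28,.17])
im,c=cam('top');save(im,'t37.png',(200,150,350,290),5)
E
```

```text
t 42.70 tcp [0.4385 0.011  0.1529] yaw -1.558->-1.558 q1 -0.03 q6 1.52 w 0.0201
SHIFT [-0.0406  0.4129 -0.667 ] TURN [ 0.      0.0002 -0.0036] rows 5.0
```

View pics/w37.png

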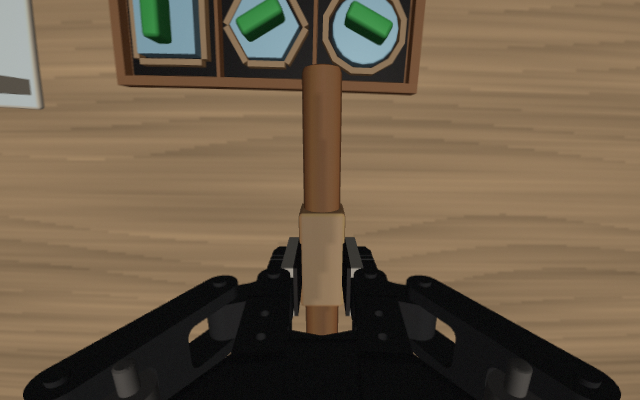

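View pics/t37.png

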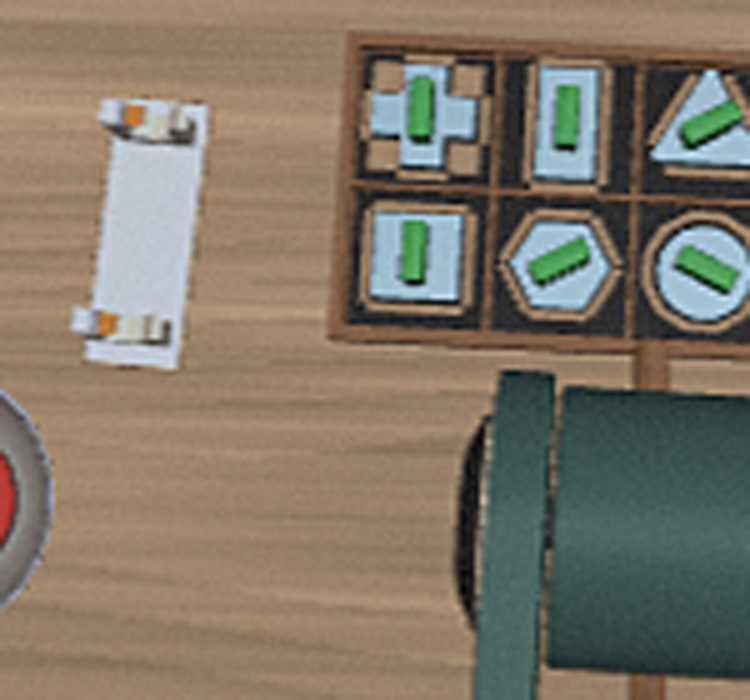

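```bash
python3 - <<'E'
from h import *
im,c=cam('top')
p=np.array([[208,103],[180,368],[85,362]])/5+[200,150]
P=onz(c,p,.008);print(P);d=P[0]-P[1];print(np.linalg.norm(d),np.arctan2(d[1],d[0]),np.linalg.norm(P[1]-P[2]),'centre',(P[0]+P[2])/2)
go([.52,.30,.2],np.pi/2+.0142)
E
```

```text
[[0.6774458  0.27367182]
 [0.5185456  0.28136199]
 [0.52040688 0.3372987 ]]
0.15908617854705076 -0.04835849041022484 0.05596766849990434 centre [0.59892634 0.30548526]
t 42.80 tcp [0.4373 0.0111 0.1481] yaw -1.558->-1.557 q1 -0.03 q6 1.52 w 0.0199
SHIFT [-0.1297  0.2163 -0.7196] TURN [-0.0007  0.     -0.0005] rows 4.9
```

Request:
drive_tool([
  [-0.13, 0.21, -0.57, 0, 0, 0, -1],
  [-0.13, 0.21, -0.57, 0, 0, 0, -1],
  [-0.13, 0.21, -0.57, 0, 0, 0, -1],
  [-0.13, 0.21, -0.57, 0, 0, 0, -1],
  [-0.13, 0.21, -0.57, 0, 0, 0, -1],
])

```text
t: 43.42
tcp_pos: [0.5182, 0.2431, 0.1975]
ee_rot: [1.195, 1.219, -1.2]
ft_force: [0.4, -1.1, -0.9]
width: 0.0196
```

Request:
drive_tool([
  [0, 0, 0, 0, 0, 0, -1],
  [0, 0, 0, 0, 0, 0, -1],
])

```text
t: 43.68
tcp_pos: [0.5178, 0.2391, 0.199]
ee_rot: [1.199, 1.215, -1.202]
ft_force: [-0.5, 0.1, 0.0]
width: 0.0194
```

```bash
python3 - <<'E'
from h import *
im,c=cam('wrist');save(im,'w38.png');np.savez('w38.npz',im=im,**c)
go([.6,.3,.17],np.pi/2-.048)
E
```

```text
t 43.73 tcp [0.5179 0.2391 0.1994] yaw -1.559->-1.619 q1 0.39 q6 1.95 w 0.0201
SHIFT [ 0.0733  0.207  -0.1499] TURN [0.0381 0.0002 0.0004] rows 1.7
```

View pics/w38.png

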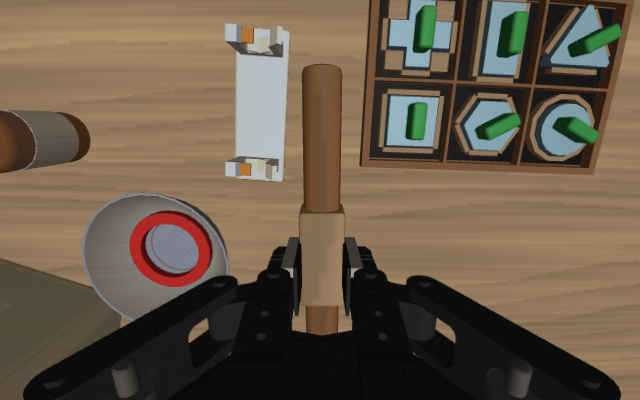

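```bash
python3 - <<'E'
from h import *
d=np.load('w38.npz');im=d['im'];save(im,'clipz.png',(215,15,300,190),4)
E
```

```text
(no output)
```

View pics/clipz.png

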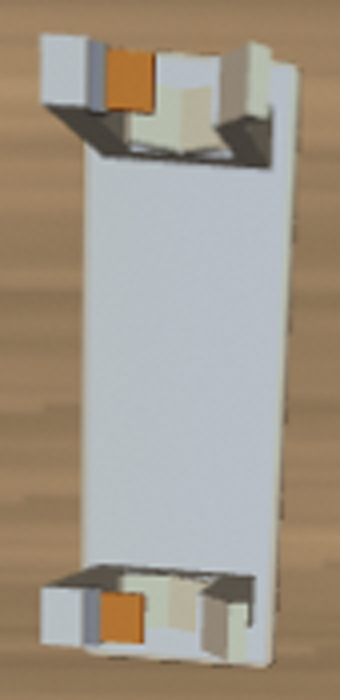

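```bash
python3 - <<'E'
from h import *
d=np.load('w38.npz');c={k:d[k] for k in('K','k1','R','o')};c['k1']=float(c['k1'])
f=lambda l:np.array(l)/4+[215-.4,15-.4]
def q(l,z): return onz(c,f(l),z)
U=q([[42,35],[88,38],[85,107],[40,103]],.06);L=q([[42,588],[84,590],[84,643],[40,641]],.06)
print('U',U.round(4).tolist(),U.mean(0));print('L',L.round(4).tolist(),L.mean(0))
dd=U.mean(0)-L.mean(0);a=np.arctan2(dd[1],dd[0]);print('len',np.linalg.norm(dd),'yaw',a)
ed=q([[88,38],[85,107],[84,590],[84,643]],.06);n=np.array([-np.sin(a),np.cos(a)]);e=np.array([np.cos(a),np.sin(a)])
m=(U.mean(0)+L.mean(0))/2
print('inner edge n',ed@n,'mid e',m@e, 'e of corners',U@e,L@e)
yj=(ed@n).mean(); cen=e*(m@e)+n*(yj-.012);print('clip origin from prong',cen,'seat',cen-n*.001)
B=q([[297,65],[272,665]],.008);db=B[0]-B[1];print('base',B,np.linalg.norm(db),np.arctan2(db[1],db[0]),'origin from base',B.mean(0)+n*.028)
J=q([[106,50],[155,53],[153,112],[104,108]],.056);J2=q([[100,592],[144,594],[142,643],[100,641]],.056);print('jaws n',J@n-cen@n,J2@n-cen@n)
W=q([[182,120],[180,600]],.02);print('crease n',W@n-cen@n)
E
```

```text
U [[0.6667, 0.3238], [0.6661, 0.3138], [0.6524, 0.3152], [0.6532, 0.325]] [0.65958755 0.31945249]
L [[0.5473, 0.3316], [0.547, 0.3215], [0.5341, 0.3223], [0.5345, 0.333]] [0.54072926 0.32709296]
len 0.11910360521374816 yaw -0.06419392565996644
inner edge n [0.35591781 0.35639974 0.35592395 0.35589792] mid e 0.5781843484755989 e of corners [0.64452103 0.64457888 0.63084645 0.63099824] [0.52494072 0.52520678 0.51234594 0.51203675]
clip origin from prong [0.59906323 0.3062358 ] seat [0.59899908 0.30523786]
base [[0.67542542 0.27424417]
 [0.51921658 0.2836763 ]] 0.1564933435397272 -0.06030837539726788 origin from base [0.59911719 0.30690256]
jaws n [ 0.00903371 -0.00171403 -0.00157048  0.00929028] [ 0.00912273 -0.00158431 -0.00127426  0.00905638]
crease n [-0.00051617 -0.00314355]
```

```bash
python3 - <<'E'
from h import *
go([.599,.3053,.12],np.pi/2-.06)
E
```

```text
t 43.73 tcp [0.5179 0.2391 0.1994] yaw -1.559->-1.631 q1 0.39 q6 1.95 w 0.0201
SHIFT [ 0.1983  0.2048 -0.1632] TURN [0.0457 0.0002 0.0004] rows 2.1
```

Request:
drive_tool([
  [0.05, 0.205, -0.163, 0.046, 0, 0, -1],
  [0.15, 0.205, -0.163, 0.046, 0, 0, -1],
  [0.198, 0.205, -0.163, 0.046, 0, 0, -1],
  [0.198, 0.205, -0.163, 0.046, 0, 0, -1],
  [0.198, 0.205, -0.163, 0.046, 0, 0, -1],
])

```text
t: 44.35
tcp_pos: [0.5994, 0.3059, 0.123]
ee_rot: [1.255, 1.18, -1.251]
ft_force: [-1.5, 0.4, -0.4]
width: 0.0196
```

```bash
python3 - <<'E'
from h import *
im,c=cam('wrist');save(im,'w39.png');im,c=cam('side');save(im,'s39.png',(230,90,400,220),4.5)
go([.599,.3053,.0325],np.pi/2-.06)
E
```

```text
t 44.45 tcp [0.5996 0.3062 0.1232] yaw -1.630->-1.631 q1 0.43 q6 2.06 w 0.0203
SHIFT [ 0.2268 -0.0019  0.0026] TURN [ 0.0002 -0.0009 -0.0017] rows 1.5
```

View pics/w39.png

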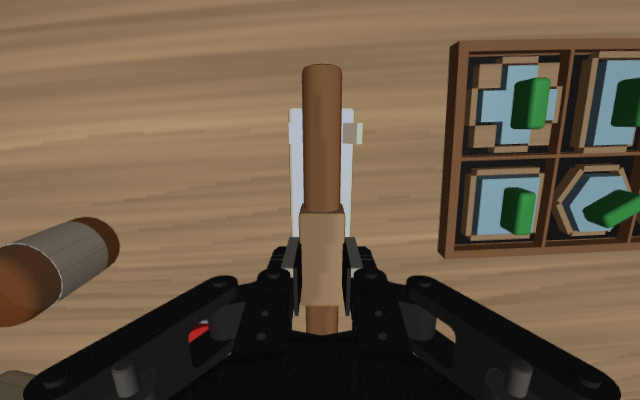

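View pics/s39.png

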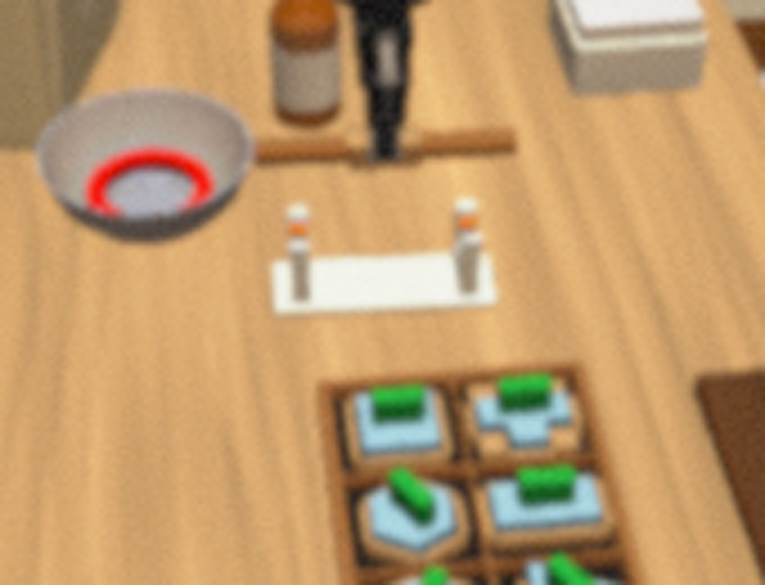

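Request:
drive_tool([
  [0.06, -0.001, 0.003, 0, 0, 0, -1],
  [0.11, -0.001, 0.003, 0, 0, 0, -1],
  [0.11, -0.001, 0.003, 0, 0, 0, -1],
  [0.11, -0.001, 0.003, 0, 0, 0, -1],
], newtons=110)

```text
t: 44.95
tcp_pos: [0.5991, 0.3054, 0.0778]
ee_rot: [1.253, 1.18, -1.252]
ft_force: [-0.1, 0.2, 0.6]
width: 0.0185
```

```bash
python3 - <<'E'
from h import *
im,c=cam('wrist');save(im,'w40.png')
go([.599,.3053,.0325],np.pi/2-.06)
E
```

```text
t 45.00 tcp [0.5992 0.3055 0.078 ] yaw -1.630->-1.631 q1 0.43 q6 2.06 w 0.0191
SHIFT [ 0.1136 -0.0007  0.0005] TURN [ 0.0005 -0.0004 -0.0007] rows 0.7
```

View pics/w40.png

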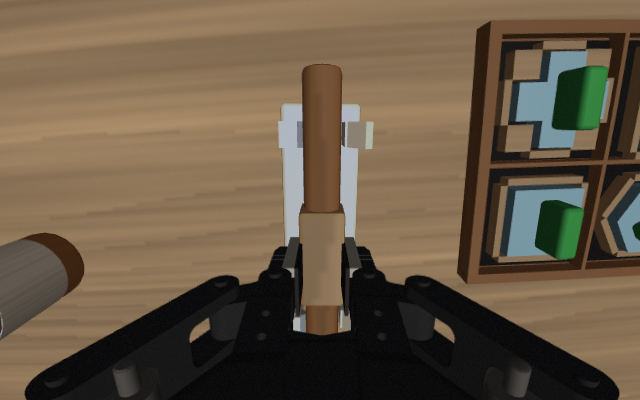

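Request:
drive_tool([
  [0.03, 0, 0, 0, 0, 0, -1],
  [0.055, 0, 0, 0, 0, 0, -1],
  [0.08, 0, 0, 0, 0, 0, -1],
  [0.1, 0, 0, 0, 0, 0, -1],
  [0.112, 0, 0, 0, 0, 0, -1],
])

```text
t: 45.62
tcp_pos: [0.5987, 0.3058, 0.0325]
ee_rot: [1.253, 1.182, -1.252]
ft_force: [-20.6, -3.6, 41.2]
width: 0.0191
```

Request:
drive_tool([
  [0, 0, 0, 0, 0, 0, -1],
  [0, 0, 0, 0, 0, 0, -1],
])

```text
t: 45.88
tcp_pos: [0.5987, 0.3058, 0.0328]
ee_rot: [1.253, 1.182, -1.252]
ft_force: [-6.7, 1.0, 11.0]
width: 0.0187
```

```bash
python3 - <<'E'
from h import *
im,c=cam('wrist');save(im,'w41.png');im,c=cam('side');save(im,'s41.png',(230,90,400,220),4.5)
print(robot.state()['ft_force']);go([.599,.3053,.0325],np.pi/2-.06)
E
```

```text
[-7.18070795  0.92492216 10.79467676]
t 45.98 tcp [0.5987 0.3058 0.0328] yaw -1.629->-1.631 q1 0.43 q6 2.06 w 0.0186
SHIFT [0.0007 0.0009 0.0013] TURN [ 0.001  -0.0005  0.    ] rows 0.0
```

View pics/w41.png

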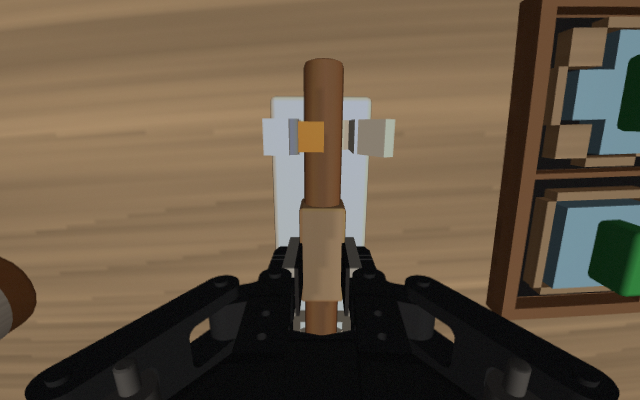

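View pics/s41.png

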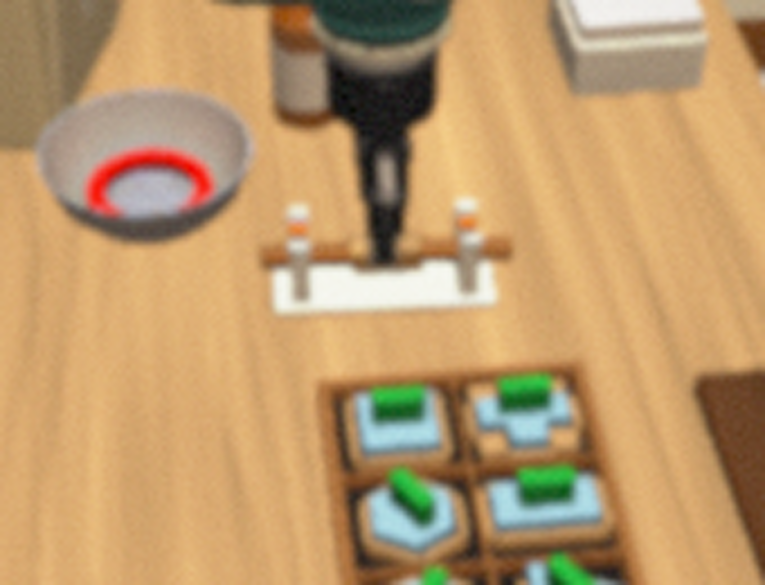

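Request:
drive_tool([
  [0, 0, 0, 0, 0, 0, -0.3],
  [0, 0, 0, 0, 0, 0, -0.1],
  [0, 0, 0, 0, 0, 0, -0.1],
  [-0.1, 0, 0, 0, 0, 0, -0.1],
  [-0.2, 0, 0, 0, 0, 0, -0.1],
])

```text
t: 46.6
tcp_pos: [0.5986, 0.3051, 0.1125]
ee_rot: [1.252, 1.181, -1.254]
ft_force: [0.1, -0.7, 0.5]
width: 0.0385
```

Request:
drive_tool([
  [-0.2, -0.2, 0.1, 0, 0, 0, 0],
  [-0.3, -0.3, 0.1, 0, 0, 0, 0],
  [-0.3, -0.3, 0.1, 0, 0, 0, 0],
  [-0.3, -0.3, 0.1, 0, 0, 0, 0],
])

```text
t: 47.1
tcp_pos: [0.476, 0.2726, 0.2358]
ee_rot: [1.257, 1.179, -1.247]
ft_force: [0.5, -0.3, -0.8]
width: 0.0423
```

```bash
python3 - <<'E'
from h import *
im,c=cam('wrist');save(im,'w42.png');np.savez('w42.npz',im=im,**c);handles(im,c,.048);print(robot.state()['tcp_pos'])
print({k:v.round(4) for k,v in NEST.items()})
im,c=cam('side');save(im,'s42.png',(230,70,400,250),4.4)
E
```

```text
px [589.  72.] all [ 0.5819 -0.0197] [36.1 13.9] 1.152 | lid [ 0.5825 -0.0214] [33.3 11. ] 1.115 thr 102.0
px [514.  72.] all [0.585  0.0636] [35.6 14.6] -1.068 | lid [0.5843 0.0622] [32.7 11.9] -1.066 thr 103.0
px [435.  74.] all [0.587  0.1467] [34.6 12.9] -0.019 | lid [0.5875 0.1457] [33.6 10.9] -0.019 thr 109.0
px [437.   2.] all [0.6543 0.1464] [13.1  4.5] 1.529 | lid [0.6551 0.1454] [11.1  2.7] 1.529 thr 92.0
[0.47649335 0.27253547 0.23358966]
{'square': array([0.5866, 0.1448]), 'plus': array([0.6706, 0.1432]), 'hexagon': array([0.585 , 0.0608]), 'oblong': array([0.669 , 0.0592]), 'round': array([ 0.5834, -0.0232]), 'triangle': array([ 0.6674, -0.0248])}
```

View pics/w42.png

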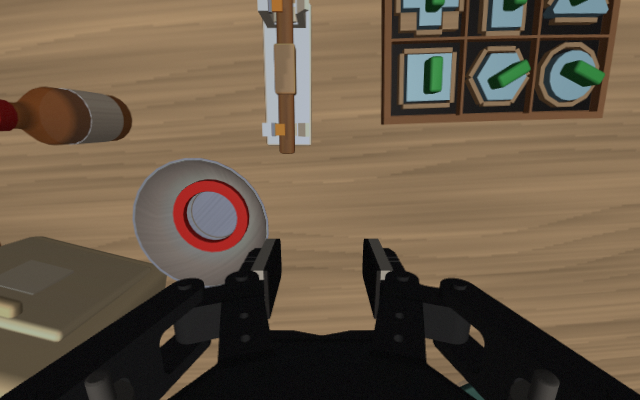

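View pics/s42.png

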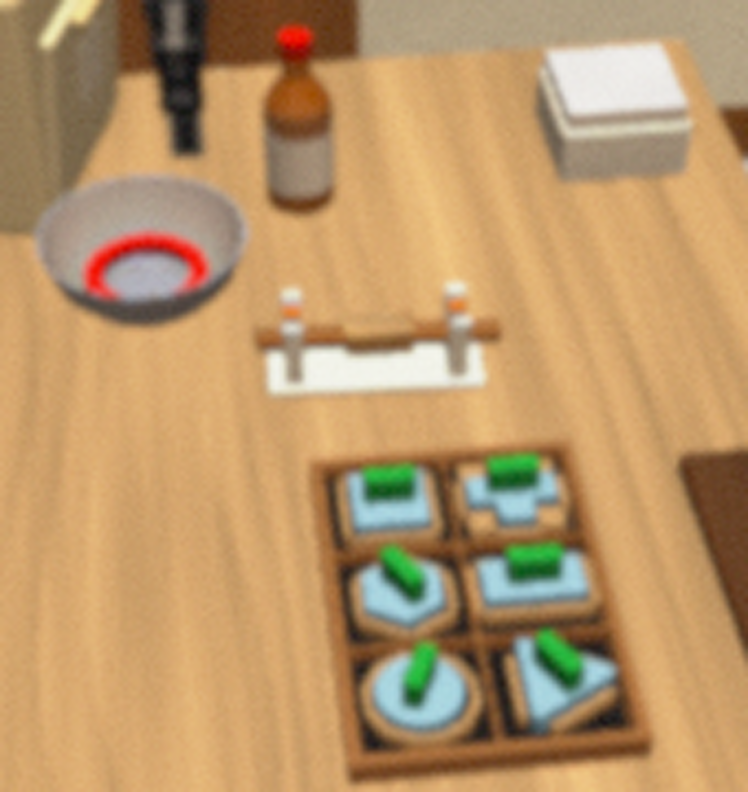

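Request:
drive_tool([
  [0, 0.1, 0.6, 0, 0, 0, 0],
  [0, 0.1, 0.6, 0, 0, 0, 0],
  [0, 0.1, 0.6, 0, 0, 0, 0],
  [0, 0.1, 0.6, 0, 0, 0, 0],
])

```text
t: 47.7
tcp_pos: [0.5026, 0.0282, 0.2304]
ee_rot: [1.252, 1.182, -1.255]
ft_force: [0.6, 0.5, 0.3]
width: 0.0432
```

Request:
drive_tool([
  [0, 0, 0, 0, 0, 0, 0],
  [0, 0, 0, 0, 0, 0, 0],
  [0, 0, 0, 0, 0, 0, 0],
])

```text
t: 48.08
tcp_pos: [0.5025, 0.0315, 0.2314]
ee_rot: [1.251, 1.182, -1.252]
ft_force: [-1.4, -0.8, 0.1]
width: 0.0425
```

```bash
python3 - <<'E'
from h import *
im,c=cam('wrist');save(im,'w43.png');handles(im,c,.048)
save(im,'w43z.png',(180,0,460,200),2.8)
im,c=cam('top');save(im,'t43.png',(140,140,370,290),3.4)
handles(im,c,.048,20)
E
```

```text
px [290. 110.] all [0.5838 0.0602] [34.3 13.2] -1.065 | lid [0.5844 0.0603] [33. 11.] -1.071 thr 114.0
px [368. 107.] all [ 0.5823 -0.0221] [35.5 13.5] 1.114 | lid [ 0.5827 -0.0234] [33.5 11.7] 1.114 thr 108.0
px [214. 112.] all [0.5873 0.141 ] [34.1 18.2] -0.013 | lid [0.5874 0.1439] [34.  12.4] -0.013 thr 93.0
px [203.  28.] all [0.6694 0.14  ] [35.  18.5] -0.025 | lid [0.6703 0.1431] [33.3 12.2] -0.025 thr 94.0
px [367.  19.] all [ 0.6658 -0.0234] [34.8 14.5] -1.086 | lid [ 0.6674 -0.0237] [32.9 11.7] -1.069 thr 110.0
px [285.  23.] all [0.6674 0.0585] [34.7 14. ] -0.011 | lid [0.6684 0.059 ] [32.7 11.4] -0.021 thr 109.0
px [342. 174.] all [ 0.6671 -0.0227] [34. 13.] -1.071 | lid [ 0.6689 -0.0231] [31.2 10.4] -1.071 thr 125.0
px [284. 171.] all [0.6699 0.1434] [32.3 11.5] 0.04 | lid [0.6713 0.1449] [29.4  8.6] 0.04 thr 104.0
```

View pics/w43z.png

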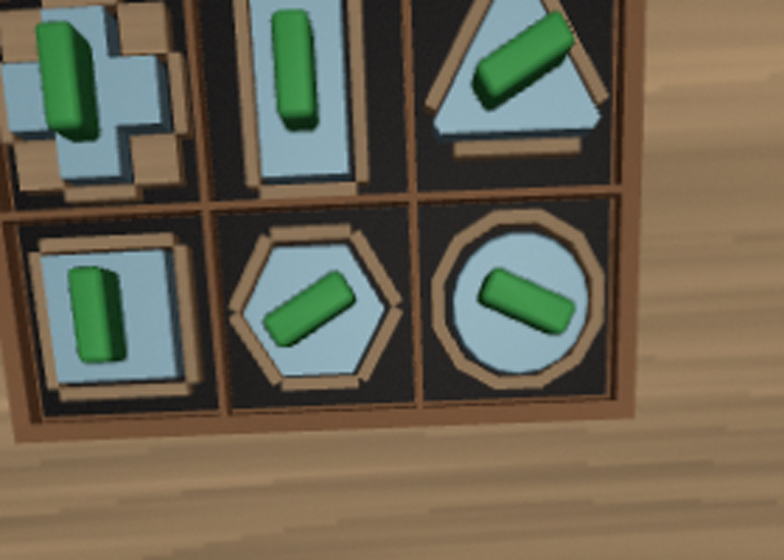

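View pics/t43.png

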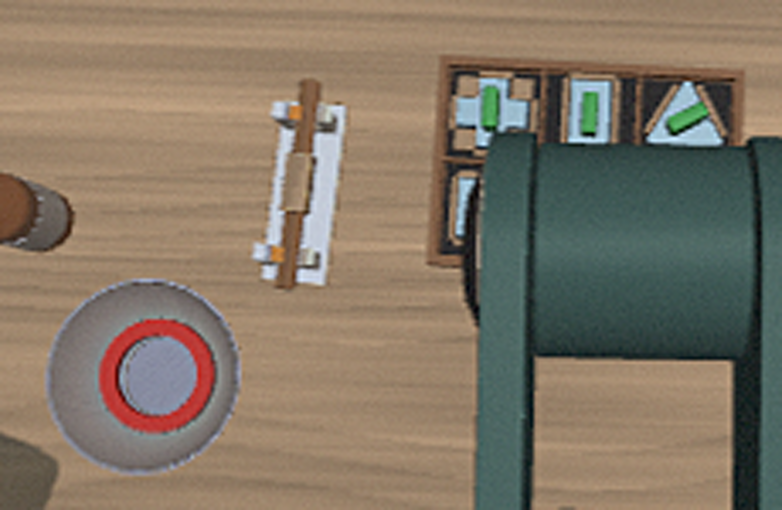

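```bash
python3 -c "
from h import *
print(robot.close_job(), robot.state()['t'])"
```

```text
the job is handed in; nothing more can be done
the job is handed in; nothing more can be done
```

The job is handed in, and every final camera check passed. The last reading before hand-in was about 48 s into the run. There is no verdict yet, because handing in reports none.

- **Ring:** it lies flat in the upright bowl, about 5 mm from the bowl's centre when I measured it. It had not moved in the last pictures.
- **Moulds:** all six sit handle up in the pockets of their own shapes. In the last wrist picture each handle centre was within about 1.2 mm of its pocket centre. Press heights and pictures both show them below the fence tops.
- **Stick:** it was pressed home with the gripper at the expected seat height. The pictures show it about centred and in line with the stand, with both orange jaws back over it. I judged the centring by eye and did not measure it again.
- **Bystanders:** I never touched the tin, jar or bottle, and the bottle stood upright at the end. I did not re-measure their positions.
- **Disagreements:** the cameras differed by 1–3 mm on the moulds (up to about 9 mm in the first side view) and 0.01–0.015 rad on the stand's angle. I used the close wrist-camera values. The largest force reading was about 41 N upward at the wrist while pressing the stick, well under the 120 N limit; the jaws should need only 5–10 N.

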